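# Load the table caddy from under the counter shelf

### The arm

A 6-joint arm with a two-finger parallel gripper is mounted at the origin on a cart in front of the work surface, level with it; the furniture and walls round the work are solid. World frame = base frame: x ahead of the robot, y to its left, z up, the work surface at z = 0. Lengths are in mm, angles in rad, forces in N, time in s.
With the tool pointing down it reaches from about 275 to 1000 mm from the base axis. Payload 8.4 kg.
Tool frame: the origin (TCP) lies midway between the tips of the shut fingers; the grasp point (between the pads) lies 19 mm behind it; z points along the fingers, y is the line along which they close (so a half turn about z gives the same grasp; the last joint's range is limited). The gripper opens to 85 mm and grips with 20 to 120 N. Pads are 22 mm wide; open, the fingers measure 114 mm over their backs; the gripper's body (76 mm by 85 mm) begins 54 mm behind the grasp point. The pads swing forward as they close: fully open they stand 13 mm farther back than shut.
Start: joints at [1.184, 0.353, 1.633, -0, 1.155, -0.002], TCP at [234.607, 579.299, 209.981] pointing down, gripper open.
Joint ranges: [-2.63, 2.63], [-0.92, 2.1], [0.06, 2.66], [-1.3, 4.44], [0, 2.69], [-3.02, 3.02]. Speed limits (rad/s): [2.22, 2.22, 2.79, 3.14, 3.14, 3.14].

### API

Orientations are given as [roll, pitch, yaw] about the fixed x, y, z axes, in that order (R = Rz(yaw) Ry(pitch) Rx(roll)).
In Python, from rig import telemetry, optics, r gives the robot as it stands.
- The arm moves only by the tool play_rows, never from a script. Its arguments are lists of equal length, an entry for each row: "dp": the shift along the tool's x, y, z in units of 40 mm (1.0 is 40 mm), a list of three; "rot": the turn, a rotation vector about the tool's x, y, z in units of 6 degrees (1.0 is 6 degrees), a list of three. In form: {"dp": [[tx, ty, tz], ...], "rot": [[ax, ay, az], ...]}. A call has 1 to 5 rows; each row is the pose to reach, as a shift and turn from the pose commanded when the call began, along the tool's axes at that moment; what a row does not reach only later rows make up. A row lasts 1/12 s, in which the tool goes at most 41.7 mm and 7.16 degrees, less where a joint would pass 70% of its speed; a pose out of reach is approached as far as the arm can. A call with a gripper value outside its range is refused whole. "fingers" is the opening, from 0 (shut) to 1 (fully open), set as the call begins (left out, the last holds). The fingers move at their own pace and stop on an object; "grip_force" is the grip in N (left out, the last holds). Time passes only in rows, so rows that repeat a pose let the fingers close. It gives the time, the measured TCP pose, the force, the opening and the grip force at its end, in the units of the state.
- telemetry.sense(): the state, without advancing time (a new reading comes with each control period).
- optics.grab_frame(name): name is "side" or "top" or "wrist"; returns a dict with "color" (384x512x3 uint8, red, green, blue), "mtx" (3x3 intrinsics, pixels), "D" ([k1, k2, p1, p2, k3] as OpenCV has them; the pictures are not rectified), "R" (3x3) and "t" (3): a world point X has camera coordinates R X + t; the wrist camera has in their place "mount" (4x4, takes a point from camera to tool coordinates, whose origin is the TCP and whose axes are the flange's). Camera axes: x right, y down, z forward; pixel columns grow to the right and rows downward; lengths in mm; the calibration is good to about 2 mm. A picture is of the moment at which its call begins: read the wrist's pose just before it. There is no depth.
- r.sign_off(): hands the job in; it is judged then, once.
The state is a dict: "clock": time; "qpos": joint angles; "qvel": joint speeds; "joint_efforts": joint torques, N m; "eef_pos": TCP position; "tcp_rot": TCP orientation; "contact_force": force on the tool from outside, world axes, zero at the start; "wrist_torque": the same for the moment, N m; "opening": opening from 0.0 (shut) to 1.0 (fully open); "grasp_force": force on a finger pad.
Only numpy, scipy, OpenCV 4.12 (cv2) and the standard library are available. Lean on these libraries where they do the work, as an engineer would, in place of code of your own. Each camera call takes 0.05 s, during which the arm holds its last target. There are 200 camera calls.

### The job

Lay up the wooden table caddy that stands on the board over the sink: take the mill, the spice jar and the upside-down beaker from under the front edge of the little counter shelf and stand all three on the caddy's floor, beside the mill that is already in it. Set each one down gently, let nothing tip over, and leave the mug, the milk jug, the big jar and the mill already in the caddy where they stand.

Things in the scene. Friction and masses are not known exactly. Their poses are not given: they have to be found in the camera images.
- mill_centre (a point): The mill to be moved: upright clear-bodied cylinder with a grey metal cap, 44 mm in diameter (cap 34 mm above 74 mm height), 90 mm tall. Point on its axis half-way up (45 mm above its foot); z is its axis.
- spice_jar_centre (a point): The spice jar to be moved: slim upright glass jar with a black cap, 40 mm in diameter, 105 mm tall. Point on its axis half-way up (52.5 mm above its foot); z is its axis.
- beaker_centre (a point): The beaker to be moved: handleless stoneware beaker standing upside down, 55 mm in diameter at its foot, a little narrower at the top, 71 mm tall; it stays upside down. Point on its axis half-way up (35.5 mm above its foot); z is its axis, pointing up as it stands.
- shelf: Fixed counter shelf. Origin on the worktop under its front row; x points to its back, y left, z up. Board: x -15 (front edge) to 135 mm, y -145 to 145 mm, underside at z 210, top 228 mm; things on top reach z 295. Two legs at x 108, y -125 and 125 mm. The three things stand in any order near x 0, y -100, 0, 100 mm (within 8 mm): the board overhangs them, so the hand must come in tilted.
- caddy: Fixed open wooden caddy, 266 long (its x) by 141 wide (y) by 50 mm high, walls and floor 8 mm thick (inside 250 by 125 mm); steel loops stand out 15 mm at the ends. Origin: centre of its underside, on the board over the sink (26 mm above the worktop); its x axis points to the robot's left and somewhat ahead, z up. Inner floor 8 mm above the origin.
- mill_in_caddy_centre (a point): The mill already in the caddy, near its left end (70 to 98 mm along the caddy's x): same form and size as the other mill (44 mm in diameter, 90 mm tall). Point on its axis half-way up. To be left there.
- big_jar_centre (a point): Big red-lidded jar, 81 mm in diameter, 145 mm tall, on the worktop in front of the sink. Point on its axis half-way up. To be left there.
- mug_centre (a point): Stoneware mug, 82 mm in diameter, 109 mm with its handle, 74 mm tall, on the worktop in front of the shelf. Point half-way up, in the middle of its whole length; the handle points to -y of its frame. To be left there.
- jug_centre (a point): Small stoneware milk jug, 70 by 80 mm with its handle, 83 mm tall, on the worktop in front of the shelf to the right. Point half-way up in its middle. To be left there.
There are look-alikes about, which are no part of the job. What is shaped like the part that bears mill_centre but yellow is not meant.

How it is judged (in metres and radians):
At the end, for the whole second after the job is handed in: The mill, the spice jar and the beaker stand in the caddy on its floor (within 8 mm of height), upright as they started (within 0.15 rad), at rest and released; the mill already in the caddy, the mug, the milk jug and the big jar are upright and within 30 mm of where they stood (x of mill_centre in the frame of caddy between -0.125 and 0.125 m and y of mill_centre in the frame of caddy between -0.0625 and 0.0625 m and z of mill_centre in the frame of caddy below 0.061 m and angle between each of mill_centre, spice_jar_centre, beaker_centre, mill_in_caddy_centre, mug_centre, jug_centre, big_jar_centre's own z axis and vertical below 0.15 rad and linear speed of each of mill, spice_jar, beaker below 0.03 m/s and x of spice_jar_centre in the frame of caddy between -0.125 and 0.125 m and y of spice_jar_centre in the frame of caddy between -0.0625 and 0.0625 m and z of spice_jar_centre in the frame of caddy below 0.0685 m and x of beaker_centre in the frame of caddy between -0.125 and 0.125 m and y of beaker_centre in the frame of caddy between -0.0625 and 0.0625 m and z of beaker_centre in the frame of caddy below 0.0515 m and distance of each of mill_in_caddy_centre, mug_centre, jug_centre, big_jar_centre from where it was at the start of the episode below 0.03 m); the robot touches nothing.
It fails at once if one of the three things or a bystander is tipped over (more than 0.7 rad) (angle between any of mill_centre, spice_jar_centre, beaker_centre, mill_in_caddy_centre, mug_centre, jug_centre, big_jar_centre's own z axis and vertical above 0.7 rad).
It fails at once if one of the three things is dropped or thrown (faster than 0.6 m/s while no finger touches it) ((linear speed of mill above 0.6 m/s and contact force between the fingers and mill below 0.02 N) or (linear speed of spice_jar above 0.6 m/s and contact force between the fingers and spice_jar below 0.02 N) or (linear speed of beaker above 0.6 m/s and contact force between the fingers and beaker below 0.02 N)).
It fails at once if a bystander is moved by more than 30 mm (distance of any of mill_in_caddy_centre, mug_centre, jug_centre, big_jar_centre from where it was at the start of the episode above 0.03 m).
It also fails if it takes over 72 s, if anything falls off the work surface, if the arm or the gripper's body presses on something with over 40 N, if the wrist force passes 120 N, or if a joint passes its speed limit or range.

## Working session

There is one attempt and no reset: what is moved stays moved. The work goes in short steps, Python scripts to look and compute and a tool call to move; the robot and the scene stay as the last step left them, time stands still between calls to the robot, and variables do not carry over. Pictures are saved under pics/ and viewed, at most 10 in all, crops included, and the job is handed in when it is done.

Besides the shell and the picture viewer there is one more tool, called after ">>>" as name(argument=value, ...), one argument or row to a line, values as JSON. play_rows: Moves the arm, as the interface text tells. Its arguments: {"type":"object","properties":{"dp":{"type":"array"},"rot":{"type":"array"},"fingers":{"type":"number"},"grip_force":{"type":"number"}},"required":["dp","rot"]}

```bash
mkdir -p pics; ls
python3 - <<'E'
from rig import telemetry, optics, r
import cv2, numpy as np
print(telemetry.sense())
for n in ("side","top","wrist"):
    f=optics.grab_frame(n); 
    np.savez(f"pics/{n}0.npz",**f)
    cv2.imwrite(f"pics/{n}0.png",f["color"][:,:,::-1])
    print(n,{k:np.round(v,3).tolist() for k,v in f.items() if k!="color"})
    globals()[n]=f["color"][:,:,::-1]
cv2.imwrite("pics/both.png",cv2.resize(np.hstack([side,top]),(800,300)))
E
```

```text
pics
{'clock': 0.0, 'qpos': array([ 1.18361796e+00,  3.53611970e-01,  1.63414022e+00,  6.93118537e-06,
        1.15521646e+00, -2.43238083e-03]), 'qvel': array([-0.00042231, -0.00167789, -0.00148854,  0.00081734,  0.00026096,
       -0.00023058]), 'joint_efforts': array([ 3.82286380e-03, -6.05240822e+01, -3.42065871e+01,  2.29464531e-04,
        9.66525986e-03,  8.46076574e-06]), 'eef_pos': array([234.4004378 , 578.82736141, 209.28170147]), 'tcp_rot': array([-3.14021668e+00, -9.68428718e-06,  2.75684386e+00]), 'contact_force': array([ 0.09775376, -0.51159424, -0.07139417]), 'wrist_torque': array([-0.02514395,  0.00026308,  0.03282729]), 'grasp_force': 0.0, 'opening': 0.9982721971483208}
side {'mtx': [[414.501, 0.0, 254.353], [0.0, 414.501, 192.65], [0.0, 0.0, 1.0]], 'D': [-0.011, 0.0, 0.0, 0.0, 0.0], 'R': [[-0.945, -0.328, 0.004], [-0.223, 0.634, -0.741], [0.24, -0.701, -0.672]], 't': [520.576, 130.401, 1172.629]}
top {'mtx': [[422.687, 0.0, 258.925], [0.0, 422.687, 199.509], [0.0, 0.0, 1.0]], 'D': [-0.026, 0.0, 0.0, 0.0, 0.0], 'R': [[-0.005, -1.0, -0.025], [-0.994, 0.008, -0.11], [0.111, 0.025, -0.994]], 't': [101.798, 513.855, 1241.884]}
wrist {'mtx': [[268.519, 0.0, 258.128], [0.0, 268.519, 191.496], [0.0, 0.0, 1.0]], 'D': [0.016, 0.0, 0.0, 0.0, 0.0], 'mount': [[-0.0, -0.958, -0.287, 72.581], [1.0, -0.0, 0.0, -1.435], [-0.0, -0.287, 0.958, -163.037], [0.0, 0.0, 0.0, 1.0]]}
```

View pics/side0.png

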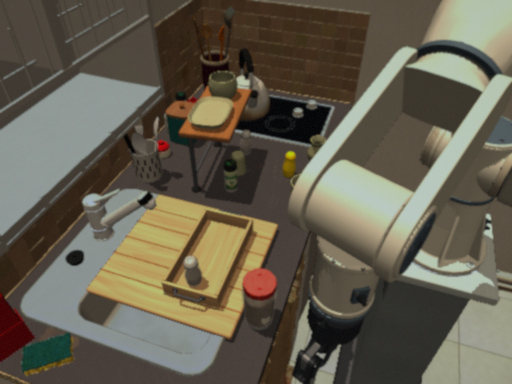

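View pics/top0.png

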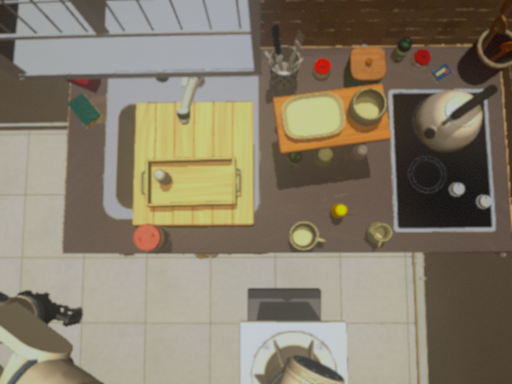

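Side view: the spice jar (dark cap) is at (231,175), a mill or beaker at (239,160), a third item at (246,140), and a yellow look-alike at (290,163). The caddy is around (210,255), with its own mill at (192,270). In the top view, the three items show under the shelf's front edge at (295,157), (325,155) and (361,152). The yellow decoy is at (340,210), the mug at (305,236), the jug at (379,234), the big jar at (149,238) and the caddy mill at (162,177). Next I'll take one close crop.

```bash
cat > h.py <<'E'
import numpy as np, cv2
from scipy.spatial.transform import Rotation as Ro
def ray(f,uv):
    p=cv2.undistortPoints(np.array([[uv]],float),f["mtx"],f["D"])[0,0]
    d=np.array([p[0],p[1],1.]); R=np.array(f["R"]);t=np.array(f["t"])
    return -R.T@t, R.T@d
def onz(f,uv,z):
    c,d=ray(f,uv); return c+d*(z-c[2])/d[2]
def proj(f,X):
    return cv2.projectPoints(np.array(X,float).reshape(-1,1,3),cv2.Rodrigues(np.array(f["R"]))[0],np.array(f["t"]),f["mtx"],f["D"])[0].reshape(-1,2)
def load(n): return dict(np.load(f"pics/{n}.npz"))
def two(f1,u1,f2,u2):
    c1,d1=ray(f1,u1);c2,d2=ray(f2,u2)
    A=np.stack([d1,-d2],1);s=np.linalg.lstsq(A,c2-c1,rcond=None)[0]
    a=c1+d1*s[0];b=c2+d2*s[1];return (a+b)/2,np.linalg.norm(a-b)
E
python3 - <<'E'
from h import *
t=load("top0");s=load("side0")
a=cv2.resize(t["color"][75:255,265:405,::-1],None,fx=3.2,fy=3.2,interpolation=cv2.INTER_CUBIC)
b=cv2.resize(s["color"][80:210,190:330,::-1],None,fx=2.5,fy=2.5,interpolation=cv2.INTER_CUBIC)
c=np.zeros((max(a.shape[0],b.shape[0]),a.shape[1]+b.shape[1],3),np.uint8);c[:a.shape[0],:a.shape[1]]=a;c[:b.shape[0],a.shape[1]:]=b
print(c.shape);cv2.imwrite("pics/crop1.png",c)
for n,uv,z in [("boardFL",(279,151),228),("FR",(389,141),228),("BL",(275,98),228),("BR",(386,86),228),
 ("cadFR",(236,205),76),("cadBR",(235,159),76),("cadBL",(147,161),76),("cadFL",(148,206),76),
 ("jar",(295,157),105),("mid",(325,155),80),("right",(361,152),80),("yellow",(340,210),80),("mug",(303,236),74),("jug",(379,234),83),("big",(148,238),145),("cmill",(161,177),116+0)]:
    print(n,onz(t,uv,z).round())
E
```

```text
(576, 798, 3)
boardFL [617.  41. 228.]
FR [ 641. -241.  228.]
BL [758.  50. 228.]
BR [ 787. -239.  228.]
cadFR [494. 164.  76.]
cadBR [630. 167.  76.]
cadBL [626. 428.  76.]
cadFL [493. 421.  76.]
jar [627.  -7. 105.]
mid [638. -96.  80.]
right [ 646. -201.   80.]
yellow [ 477. -135.   80.]
mug [403. -29.  74.]
jug [ 407. -244.   83.]
big [398. 399. 145.]
cmill [571. 374. 116.]
```

View pics/crop1.png

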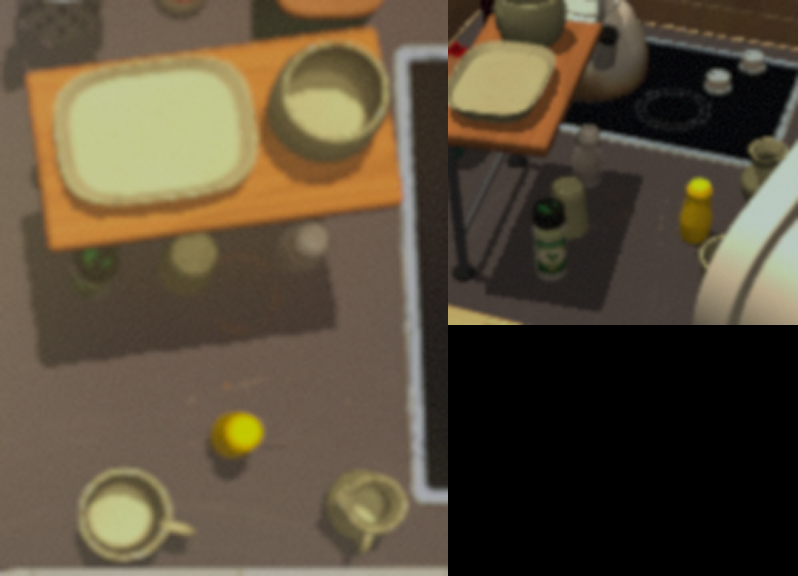

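Left to right under the shelf edge: spice jar (black and green cap, top (296,157)), beaker (top (325,153)), clear mill (top (363,149)). The look-alikes are the yellow mill at (340,210) and the caddy mill at (162,177); neither is wanted. Next I'll triangulate the items and look closely at the caddy.

Run:
```python
from h import *
t=load("top0");s=load("side0")
for n,a,b,z in [("jar",(296.3,156.9),(230,164),105),("beaker",(325.3,153),(238,152.8),71),("mill",(362.8,149.5),(246,133),90)]:
    X,e=two(t,a,s,b); print(n,X.round(1),round(e,1),"top",onz(t,a,z).round(1),"side",onz(s,b,z).round(1))
a=cv2.resize(t["color"][140:260,125:260,::-1],None,fx=4.5,fy=4.5,interpolation=cv2.INTER_CUBIC)
cv2.imwrite("pics/crop2.png",a)
```

```text
jar [632.  -10.9  94.3] 4.0 top [627.7 -10.7 105. ] side [628.8   1.6 105. ]
beaker [643.5 -98.2  73.7] 3.6 top [645.8 -98.2  71. ] side [ 642.9 -101.5   71. ]
mill [ 653.4 -206.5   78.9] 0.2 top [ 650.9 -204.    90. ] side [ 647.6 -191.1   90. ]
```

View pics/crop2.png

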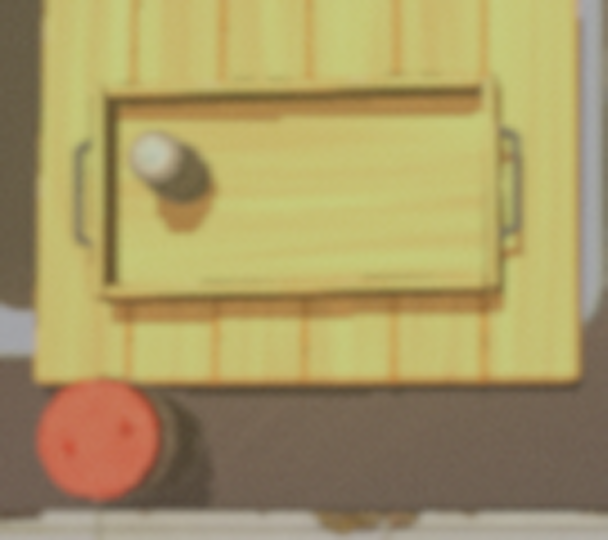

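Caddy crop: the outer top corners are at top-view pixels (148,160), (235,157), (236,204) and (148,206). The mill's cap is at (159.4,174.4), towards the far left inside; the rest of the floor is empty.

```bash
cat >> h.py <<'E'
def hand(theta,psi):
    z=np.array([np.sin(theta)*np.cos(psi),np.sin(theta)*np.sin(psi),-np.cos(theta)])
    y=np.array([-np.sin(psi),np.cos(psi),0]); return np.stack([np.cross(y,z),y,z],1)
def cur():
    from rig import telemetry
    s=telemetry.sense(); return np.array(s["eef_pos"]),Ro.from_euler("xyz",s["tcp_rot"]).as_matrix(),s
def delta(p,R,pt,Rt):
    return ((R.T@(np.array(pt)-p))/40).round(2).tolist(),(Ro.from_matrix(R.T@Rt).as_rotvec(degrees=True)/6).round(2).tolist()
def chain(wps,p=None,R=None):
    if p is None: p,R,_=cur()
    for pt,Rt in wps:
        print(delta(p,R,pt,Rt)); p,R=np.array(pt,float),Rt
E
python3 - <<'E'
from h import *
t=load("top0")
P=[onz(t,u,76)[:2] for u in [(147.9,160.4),(235.4,157.3),(236.1,204),(147.9,206.2)]]
P=np.array(P);print(P.round(),P.mean(0).round(1))
d=(P[0]-P[1])+(P[3]-P[2]);print("yaw",np.degrees(np.arctan2(d[1],d[0])),np.linalg.norm(P[0]-P[1]),np.linalg.norm(P[3]-P[2]),np.linalg.norm(P[0]-P[3]),np.linalg.norm(P[1]-P[2]))
print("cmill",onz(t,(159.4,174.4),124))
p,R,_=cur()
H=lambda th,ps:hand(np.radians(th),np.radians(ps))
chain([((330,400,330),H(0,40)),((430,200,330),H(10,10)),((470,50,300),H(25,-5)),((480,-80,270),H(38,-5))])
E
```

```text
[[628. 425.]
 [635. 166.]
 [497. 164.]
 [492. 422.]] [562.9 294.1]
yaw 91.21812416151899 259.18074163016786 257.9783738199689 135.99105223113284 137.8412576415847
cmill [577.50618245 377.04218522 124.        ]
([-3.89, -3.25, -3.01], [-0.01, -0.01, -10.34])
([1.3, -5.44, 0.0], [0.44, -1.63, 4.99])
([-0.2, -3.87, 0.8], [0.75, -2.49, 2.39])
([-0.17, -3.22, 0.9], [0.0, -2.17, -0.0])
```

Run:
```python
from h import *
H=lambda th,ps:hand(np.radians(th),np.radians(ps))
chain([((280,500,300),H(0,100)),((330,400,330),H(0,68)),((390,300,330),H(0,38)),((430,180,330),H(10,10)),((470,50,310),H(25,-5)),((480,-80,270),H(38,-5))])
```

```text
([-1.8, -1.4, -2.26], [-0.01, -0.01, -20.34])
([2.68, -0.8, -0.75], [0.0, 0.0, 5.33])
([1.76, -2.33, 0.0], [0.0, 0.0, 5.0])
([1.06, -2.98, 0.0], [0.41, -1.63, 4.65])
([-0.33, -3.37, 0.57], [0.75, -2.49, 2.39])
([-0.06, -3.22, 1.13], [0.0, -2.17, -0.0])
```

Run:
```python
from h import *
H=lambda th,ps:hand(np.radians(th),np.radians(ps))
chain([((310,430,320),H(0,-15)),((390,280,330),H(0,-5)),((440,130,330),H(12,0)),((475,0,300),H(28,0)),((490,-60,270),H(40,2))])
```

```text
([-3.15, -2.75, -2.76], [-0.01, -0.0, -1.17])
([-2.9, -3.1, -0.25], [0.0, 0.0, -1.67])
([-1.57, -3.63, 0.0], [-0.09, -2.0, -0.83])
([-0.7, -3.25, 0.92], [0.0, -2.67, 0.0])
([0.02, -1.5, 0.84], [-0.19, -2.0, -0.28])
```

>>> play_rows(
  dp=[
    [-3.15,-2.75,-2.76],
    [-3.15,-2.75,-2.76],
    [-3.15,-2.75,-2.76],
    [-3.15,-2.75,-2.76],
    [-3.15,-2.75,-2.76],
  ],
  rot=[
    [0,0,-1.17],
    [0,0,-1.17],
    [0,0,-1.17],
    [0,0,-1.17],
    [0,0,-1.17],
  ],
)

```text
clock: 0.57
eef_pos: [310.8, 428.1, 321.8]
tcp_rot: [3.141, 0.001, 2.879]
contact_force: [1.3, -0.0, -0.0]
opening: 1.002
grasp_force: 0.0
```

>>> play_rows(
  dp=[
    [-2.9,-3.1,-0.25],
    [-2.9,-3.1,-0.25],
    [-2.9,-3.1,-0.25],
    [-2.9,-3.1,-0.25],
    [-2.9,-3.1,-0.25],
  ],
  rot=[
    [0,0,-1.67],
    [0,0,-1.67],
    [0,0,-1.67],
    [0,0,-1.67],
    [0,0,-1.67],
  ],
)

```text
clock: 0.98
eef_pos: [392.0, 275.5, 330.8]
tcp_rot: [-3.14, 0.002, 3.051]
contact_force: [-0.6, 0.3, -0.4]
opening: 1.004
grasp_force: 0.0
```

>>> play_rows(
  dp=[
    [-1.57,-3.63,0],
    [-1.57,-3.63,0],
    [-1.57,-3.63,0],
    [-1.57,-3.63,0],
    [-1.57,-3.63,0],
  ],
  rot=[
    [0,-2,-0.83],
    [0,-2,-0.83],
    [0,-2,-0.83],
    [0,-2,-0.83],
    [0,-2,-0.83],
  ],
)

```text
clock: 1.4
eef_pos: [440.5, 125.5, 330.6]
tcp_rot: [-3.131, 0.21, 3.139]
contact_force: [-1.2, -0.2, 0.9]
opening: 1.004
grasp_force: 0.0
```

>>> play_rows(
  dp=[
    [-0.7,-3.25,0.92],
    [-0.7,-3.25,0.92],
    [-0.7,-3.25,0.92],
    [-0.7,-3.25,0.92],
    [-0.7,-3.25,0.92],
  ],
  rot=[
    [0,-2.67,0],
    [0,-2.67,0],
    [0,-2.67,0],
    [0,-2.67,0],
    [0,-2.67,0],
  ],
)

```text
clock: 1.82
eef_pos: [473.9, -2.8, 300.2]
tcp_rot: [-3.131, 0.488, 3.141]
contact_force: [0.5, 0.5, 0.2]
opening: 1.001
grasp_force: 0.0
```

>>> play_rows(
  dp=[
    [0,-1.5,0.84],
    [0,-1.5,0.84],
    [0,-1.5,0.84],
    [0,-1.5,0.84],
  ],
  rot=[
    [-0.19,-2,-0.28],
    [-0.19,-2,-0.28],
    [-0.19,-2,-0.28],
    [-0.19,-2,-0.28],
  ],
)

```text
clock: 2.15
eef_pos: [490.2, -60.5, 271.4]
tcp_rot: [-3.13, 0.699, -3.1]
contact_force: [0.1, 0.9, 0.3]
opening: 1.0
grasp_force: 0.0
```

```bash
cat >> h.py <<'E'
def wrist(name):
    from rig import optics
    p,R,s=cur(); f=optics.grab_frame("wrist"); M=np.array(f["mount"])
    Rc=R@M[:3,:3]; c=R@M[:3,3]+p
    g=dict(color=f["color"],mtx=np.array(f["mtx"]),D=np.array(f["D"]),R=Rc.T,t=-Rc.T@c)
    np.savez(f"pics/{name}.npz",**g); cv2.imwrite(f"pics/{name}.png",f["color"][:,:,::-1]); return g
E
python3 - <<'E'
from h import *
p,R,s=cur();print(s)
g=wrist("w1")
E
```

```text
{'clock': 2.15, 'qpos': array([-0.25849333, -0.2418497 ,  2.33069338,  0.46352111,  0.41297825,
       -2.23217942]), 'qvel': array([-0.46464524,  0.04402517,  0.26191368,  0.97586012, -0.52009149,
       -1.29129374]), 'joint_efforts': array([  3.0414661 , -18.09227407, -36.74162149,  -0.14297132,
        -2.69387104,   1.16427273]), 'eef_pos': array([490.18077525, -60.49626074, 271.35184416]), 'tcp_rot': array([-3.13037494,  0.69899446, -3.10006124]), 'contact_force': array([0.11135958, 0.92600372, 0.2580286 ]), 'wrist_torque': array([0.00060962, 0.32760179, 0.04560559]), 'grasp_force': 0.0, 'opening': 1.0004444462340771}
```

View pics/w1.png

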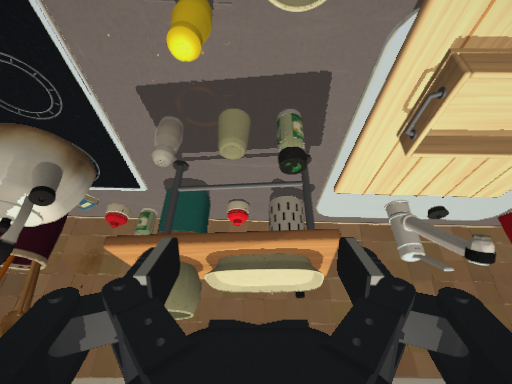

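The wrist view (near side at the top of the image) shows the mill with its cap at (163,157), the beaker with its top at (234,150) and the jar with its black cap at (291,162). The yellow decoy is at (190,30), and the caddy corner is at right, around (400,140).

Run:
```python
from h import *
g=load("w1");t=load("top0")
for n,u,z,ut in [("mill",(162,157),90,(362.8,149.5)),("beaker",(234,149),71,(325.3,153)),("jar",(291,160),105,(296.3,156.9))]:
    X,e=two(g,u,t,ut); print(n,onz(g,u,z).round(1),"two",X.round(1),round(e,1))
# predicted silhouettes for check
for n,c,r_,h in [("mill",(650,-200),22,90),("beaker",(644,-99),27.5,71),("jar",(630,-6),20,105)]:
    print(n,proj(g,[(*c,0),(c[0],c[1]-r_,0),(c[0],c[1]+r_,0),(c[0]-r_,c[1],0),(*c,h)]).round().tolist())
print("caddy corner",onz(g,(400,137),76))
```

```text
mill [ 637.5 -200.4   90. ] two [ 654.1 -207.3   76.1] 0.4
beaker [636.3 -95.5  71. ] two [648.  -98.   60.7] 3.0
jar [617.9 -12.9 105. ] two [629.8 -11.   95.1] 0.6
mill [[175.0, 121.0], [162.0, 121.0], [188.0, 122.0], [172.0, 111.0], [164.0, 162.0]]
beaker [[235.0, 120.0], [218.0, 120.0], [251.0, 121.0], [234.0, 107.0], [232.0, 152.0]]
jar [[291.0, 116.0], [278.0, 115.0], [303.0, 116.0], [292.0, 106.0], [295.0, 166.0]]
caddy corner [596.23285591 138.83173063  76.        ]
```

```bash
cat >> h.py <<'E'
H=lambda th,ps:hand(np.radians(th),np.radians(ps))
def tcp(c,th,ps,back=0,off=22): 
    return np.array(c,float)+(off-back)*H(th,ps)[:,2]
E
python3 - <<'E'
from h import *
c=(629,-9,70)
chain([(tcp(c,40,0,135),H(40,0)),(tcp(c,40,0,50),H(40,0))])
E
```

```text
([0.5, 1.28, 3.27], [0.14, 0.01, 0.31])
([-0.0, 0.0, 2.12], [0.0, 0.0, 0.0])
```

>>> play_rows(
  dp=[
    [0.5,1.28,3.27],
    [0.5,1.28,3.27],
    [0.5,1.28,3.27],
    [0.5,1.28,3.27],
    [0.5,1.28,3.27],
  ],
  rot=[
    [0.14,0,0.31],
    [0.14,0,0.31],
    [0.14,0,0.31],
    [0.14,0,0.31],
    [0.14,0,0.31],
  ],
  fingers=0.8,
)

```text
clock: 2.62
eef_pos: [557.2, -4.5, 166.2]
tcp_rot: [3.136, 0.694, -3.142]
contact_force: [0.0, -0.2, -0.0]
opening: 0.801
grasp_force: 0.0
```

>>> play_rows(
  dp=[
    [0,0,0],
    [0,0,0],
    [0,0,0],
  ],
  rot=[
    [0,0,0],
    [0,0,0],
    [0,0,0],
  ],
)

```text
clock: 2.87
eef_pos: [556.6, -6.5, 169.1]
tcp_rot: [3.137, 0.698, -3.141]
contact_force: [-0.9, -0.1, -0.4]
opening: 0.802
grasp_force: 0.0
```

Run:
```python
from h import *
p,R,s=cur();print(p,s["tcp_rot"],s["qpos"].round(2),s["qvel"].round(3))
g=wrist("w2")
for n,c,r_,h in [("mill",(648,-202),22,90),("beaker",(643,-98),27.5,71),("jar",(629,-9),20,105)]:
    print(n,proj(g,[(c[0],c[1]-r_,0),(c[0],c[1]+r_,0),(c[0]-r_,c[1],0),(*c,h)]).round().tolist())
```

```text
[556.61639487  -6.4740865  169.11233034] [ 3.13738058  0.69780461 -3.14104047] [-0.03  0.08  2.35  1.01  0.03 -2.61] [-0.017 -0.017  0.006  0.018 -0.005 -0.029]
mill [[89.0, 139.0], [123.0, 139.0], [97.0, 126.0], [81.0, 199.0]]
beaker [[165.0, 136.0], [208.0, 136.0], [182.0, 120.0], [178.0, 182.0]]
jar [[240.0, 128.0], [273.0, 128.0], [257.0, 115.0], [257.0, 201.0]]
```

View pics/w2.png

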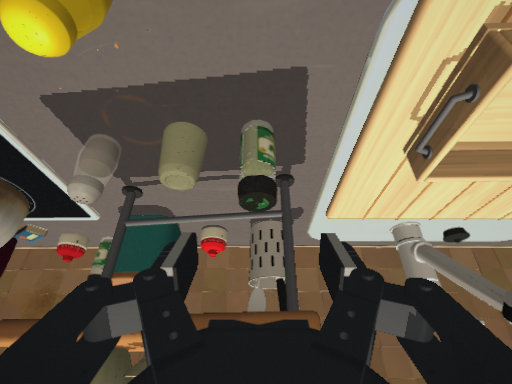

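The jar (cap at (257,192)) sits centred between the open fingers, with the beaker at (183,155) and the mill at (93,168). Joint 5 is almost at its limit of 0, so I'll fit the kinematics before choosing the tilt and yaw.

```bash
cat > kin.py <<'E'
from h import *
from scipy.optimize import least_squares
def fk(q,k,s=(1,1)):
    r0,h,L1,a3,L2,L6,g=k
    E=lambda ax,v:Ro.from_euler(ax,v).as_matrix()
    R=E("z",q[0]);p=np.array([0,0,h])+R@[r0,0,0]
    R=R@E("y",q[1]);p=p+R@[0,0,L1]
    R=R@E("y",q[2]);p=p+R@[a3,0,0]
    R=R@E("z",s[0]*q[3]);p=p+R@[0,0,L2]
    R=R@E("y",q[4])@E("z",s[1]*q[5]+g);p=p+R@[0,0,L6]
    return p,R
S=[([1.18361796,.353611970,1.63414022,0,1.15521646,-.00243],(234.4,578.83,209.28),(-3.14021668,0,2.75684)),
([-.25849333,-.2418497,2.33069338,.46352111,.41297825,-2.23217942],(490.18,-60.5,271.35),(-3.13037494,.69899446,-3.10006124))]
E
python3 - <<'E'
from kin import *
p,R,s=cur();S.append((s["qpos"],p,s["tcp_rot"]))
for s1 in(1,-1):
  for s2 in(1,-1):
    def res(k):
        o=[]
        for q,p,e in S:
            P,R=fk(q,k,(s1,s2));o+=list(P-p)+list(300*(R-Ro.from_euler("xyz",e).as_matrix()).ravel())
        o+=list(0.02*(np.array(k[:6])-[0,300,400,0,400,250]))
        return o
    b=min((least_squares(res,[0,300,400,0,400,250,g]) for g in(0,1.57,3.14,-1.57)),key=lambda b:b.cost)
    print(s1,s2,b.cost,b.x.round(2).tolist())
E
```

```text
1 1 13.862331336409463 [-2.57, 296.47, 570.23, 59.62, 496.62, 366.78, 1.57]
1 -1 140809.77877232534 [-2.57, 296.47, 570.23, 59.62, 496.62, 366.78, -3.73]
-1 1 186510.5291860642 [448.16, -82.53, 168.82, -133.92, 70.09, -77.79, 2.51]
-1 -1 371959.05388973 [448.16, -82.53, 168.82, -133.92, 70.09, -77.79, 4.21]
```

```bash
cat >> kin.py <<'E'
K=[-2.57,296.47,570.23,59.62,496.62,366.78,np.pi/2]
lo=np.array([-2.63,-.92,.06,-1.3,0,-3.02]);hi=np.array([2.63,2.1,2.66,4.44,2.69,3.02])
def ik(p,R,q0):
    f=lambda q:(lambda P,r:np.r_[(P-p)/100,(r-R).ravel()])(*fk(q,K))
    b=least_squares(f,np.clip(q0,lo+.01,hi-.01),bounds=(lo,hi)); return b.x,b.cost
E
python3 - <<'E'
from kin import *
items={"jar":(629,-9,65),"beaker":(643,-98,45),"mill":(648,-202,48),"pj":(598,298,99),"pb":(563,219,79),"pm":(530,297,82)}
for n,c in items.items():
  for th,ps in [(40,-20),(40,-30),(33,-25),(33,-12),(33,0),(30,-20)]:
    o=[]
    for back in(0,135):
      b=min((ik(tcp(c,th,ps,back),H(th,ps),q) for q in ([0,.2,2.2,-.8,.3,-.7],[0,.2,2.2,.3,.3,-1.8],[0,.2,2.2,2.8,.3,0])),key=lambda b:b[1])
      o.append(f"{b[0].round(2).tolist()} {b[1]:.4f}")
    print(n,th,ps,*o)
E
```

```text
jar 40 -20 [0.16, 0.48, 2.21, 4.21, 0.36, 0.93] 0.0000 [0.27, 0.16, 2.29, -1.3, 0.39, 0.22] 0.0004
jar 40 -30 [0.22, 0.5, 2.18, 4.44, 0.46, 0.9] 0.0011 [0.38, 0.22, 2.24, -1.23, 0.57, 0.37] 0.0000
jar 33 -25 [0.15, 0.46, 2.11, -1.3, 0.32, 0.23] 0.0002 [0.25, 0.17, 2.18, -0.85, 0.48, -0.17] 0.0000
jar 33 -12 [0.07, 0.45, 2.17, 4.44, 0.15, 0.51] 0.0001 [0.12, 0.13, 2.24, -0.67, 0.29, -0.64] 0.0000
jar 33 0 [-0.02, 0.44, 2.17, 2.89, 0.04, 1.8] 0.0000 [-0.02, 0.11, 2.25, 0.07, 0.2, -1.66] 0.0000
jar 30 -20 [0.11, 0.45, 2.11, -1.13, 0.25, -0.06] 0.0000 [0.18, 0.15, 2.16, -0.63, 0.44, -0.52] 0.0000
beaker 40 -20 [-0.05, 0.53, 2.19, 3.79, 0.32, 1.18] 0.0000 [0.02, 0.21, 2.32, 4.44, 0.24, 0.57] 0.0000
beaker 40 -30 [0.03, 0.55, 2.16, 4.25, 0.39, 0.94] 0.0000 [0.14, 0.24, 2.24, -1.3, 0.41, 0.26] 0.0015
beaker 33 -25 [-0.04, 0.51, 2.12, 4.44, 0.21, 0.61] 0.0005 [0.03, 0.21, 2.19, -0.87, 0.33, -0.33] 0.0000
beaker 33 -12 [-0.13, 0.5, 2.13, 3.76, 0.08, 1.02] 0.0000 [-0.11, 0.19, 2.22, -0.33, 0.17, -1.17] 0.0000
beaker 33 0 [-0.21, 0.5, 2.12, 1.98, 0.13, 2.55] 0.0000 [-0.25, 0.19, 2.22, 0.67, 0.2
[... 1816 characters left out ...]
8] 0.0000
pb 30 -20 [0.61, 0.44, 2.06, -0.96, 0.52, 0.21] 0.0000 [0.73, 0.19, 2.07, -0.7, 0.75, 0.0] 0.0000
pm 40 -20 [0.86, 0.5, 2.06, -1.21, 0.7, 0.66] 0.0000 [1.03, 0.29, 2.07, -0.95, 0.89, 0.47] 0.0000
pm 40 -30 [0.88, 0.54, 1.98, -1.06, 0.81, 0.67] 0.0000 [1.04, 0.36, 1.96, -0.85, 1.02, 0.53] 0.0000
pm 33 -25 [0.81, 0.49, 2.0, -0.94, 0.69, 0.43] 0.0000 [0.95, 0.28, 1.98, -0.74, 0.92, 0.29] 0.0000
pm 33 -12 [0.77, 0.45, 2.08, -1.09, 0.54, 0.35] 0.0000 [0.91, 0.2, 2.09, -0.8, 0.75, 0.12] 0.0000
pm 33 0 [0.71, 0.42, 2.14, -1.24, 0.39, 0.28] 0.0000 [0.84, 0.13, 2.17, -0.82, 0.59, -0.09] 0.0000
pm 30 -20 [0.77, 0.46, 2.01, -0.89, 0.62, 0.28] 0.0000 [0.89, 0.24, 2.0, -0.68, 0.85, 0.12] 0.0000
```

```bash
cat >> kin.py <<'E'
def clear(c,th,ps,off,ex):  # x gap of body corner to board edge (world line, yaw 4.9 about ex at item's y)
    sh=np.radians(4.9);xs=np.array([np.cos(sh),np.sin(sh),0]);R=H(th,ps);T=tcp(c,th,ps,0,off);m=1e9
    for sy in(-1,1):
        for d in range(73,300,3):
            P=T+R@[-42.5,42.5*sy,-d]
            if P[2]>205: m=min(m,-(P-[ex,c[1],0])@xs); break
    return m
E
python3 - <<'E'
from kin import *
ex=lambda y:629-(y+100)*24/282
for n,c,l in [("jar",(631,-9,62),[(27,0),(27,4),(29,4),(27,-8)]),("beaker",(644,-98,45),[(27,-6),(29,-4),(29,-14),(29,-20)]),("mill",(649,-202,48),[(25,-14),(27,-12),(27,-24),(25,-24)])]:
  for th,ps in l:
    o=[]
    for back in(0,40,135):
      b=min((ik(tcp(c,th,ps,back,20),H(th,ps),q) for q in ([0,.2,2.2,-.8,.3,-.7],[0,.2,2.2,.6,.2,-2.1])),key=lambda b:b[1])
      o.append(f"{b[0][3:].round(2).tolist()} {b[1]:.4f}")
    print(n,th,ps,"clear",round(clear(c,th,ps,20,ex(c[1])),1),*o)
E
```

```text
jar 27 0 clear 12.3 [0.06, 0.14, -1.65] 0.0000 [0.04, 0.2, -1.63] 0.0000 [0.03, 0.39, -1.61] 0.0000
jar 27 4 clear 15.3 [0.35, 0.15, -2.02] 0.0000 [0.25, 0.21, -1.92] 0.0000 [0.15, 0.39, -1.83] 0.0000
jar 29 4 clear 20.3 [0.61, 0.1, -2.27] 0.0000 [0.38, 0.16, -2.05] 0.0000 [0.2, 0.34, -1.87] 0.0000
jar 27 -8 clear 5.8 [-0.49, 0.16, -0.94] 0.0000 [-0.36, 0.22, -1.06] 0.0000 [-0.22, 0.4, -1.2] 0.0000
beaker 27 -6 clear 10.1 [0.22, 0.12, -1.85] 0.0000 [0.16, 0.18, -1.78] 0.0000 [0.09, 0.35, -1.72] 0.0000
beaker 29 -4 clear 18.7 [0.69, 0.08, -2.35] 0.0000 [0.42, 0.13, -2.09] 0.0000 [0.21, 0.3, -1.88] 0.0000
beaker 29 -14 clear 9.8 [-0.75, 0.09, -0.72] 0.0000 [-0.47, 0.14, -0.99] 0.0000 [-0.24, 0.3, -1.22] 0.0000
beaker 29 -20 clear 4.1 [-1.01, 0.15, -0.34] 0.0000 [-0.76, 0.19, -0.57] 0.0000 [-0.45, 0.34, -0.88] 0.0000
mill 25 -14 clear 0.5 [0.14, 0.22, -1.78] 0.0000 [0.12, 0.28, -1.75] 0.0000 [0.08, 0.44, -1.72] 0.0000
mill 27 -12 clear 7.5 [0.32, 0.17, -2.0] 0.0000 [0.25, 0.23, -1.93] 0.0000 [0.17, 0.38, -1.85] 0.0000
mill 27 -24 clear -3.4 [-0.4, 0.18, -1.04] 0.0000 [-0.31, 0.23, -1.12] 0.0000 [-0.21, 0.39, -1.23] 0.0000
mill 25 -24 clear -8.2 [-0.28, 0.23, -1.17] 0.0000 [-0.23, 0.29, -1.21] 0.0000 [-0.16, 0.45, -1.27] 0.0000
```

Run:
```python
from kin import *
c=(631,-9,62)
print(tcp(c,29,4,110,20),tcp(c,29,4,0,20))
chain([(tcp(c,29,4,110,20),H(29,4))])
```

```text
[587.47342165 -12.04367486 140.71577364] [640.67257297  -8.32362781  44.50760586]
([-0.13, -0.13, 1.04], [-0.34, 1.84, -0.54])
```

>>> play_rows(
  dp=[
    [-0.1,-0.1,0.3],
    [-0.13,-0.13,0.7],
    [-0.13,-0.13,1.04],
    [-0.13,-0.13,1.04],
    [-0.13,-0.13,1.04],
  ],
  rot=[
    [-0.2,0.9,-0.3],
    [-0.34,1.84,-0.54],
    [-0.34,1.84,-0.54],
    [-0.34,1.84,-0.54],
    [-0.34,1.84,-0.54],
  ],
)

```text
clock: 3.33
eef_pos: [589.0, -15.0, 141.3]
tcp_rot: [-3.137, 0.504, -3.073]
contact_force: [0.4, 0.6, 0.6]
opening: 0.804
grasp_force: 0.0
```

Run:
```python
from kin import *
p,R,s=cur();print(p,s["tcp_rot"],s["qpos"].round(2),s["qvel"].round(3))
c=(631,-9,62)
chain([(tcp(c,29,4,0,20),H(29,4))])
g=wrist("w3")
# jar column: green/white label + black cap: find cap by darkness in window
im=g["color"].astype(int)
for n,c,r_,h in [("jar",(631,-9),20,105),("beaker",(644,-98),25,71)]:
    print(n,proj(g,[(c[0],c[1]-r_,0),(c[0],c[1]+r_,0),(c[0]-r_,c[1],0),(*c,h),(c[0],c[1]-r_,h),(c[0],c[1]+r_,h)]).round().tolist())
```

```text
[589.04392194 -14.9571151  141.3349014 ] [-3.13666979  0.50379884 -3.07279826] [-0.06  0.19  2.17  0.21  0.29 -1.89] [-0.016  0.111 -0.165 -0.57   0.256  0.5  ]
([0.03, 0.09, 2.75], [-0.05, -0.02, -0.01])
jar [[245.0, 149.0], [280.0, 151.0], [264.0, 135.0], [264.0, 223.0], [241.0, 222.0], [287.0, 224.0]]
beaker [[163.0, 153.0], [207.0, 156.0], [182.0, 136.0], [171.0, 199.0], [145.0, 198.0], [197.0, 201.0]]
```

View pics/w3.png

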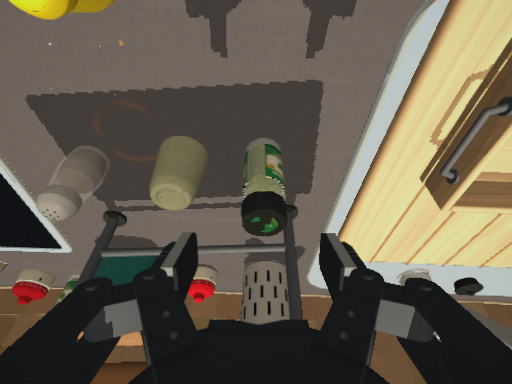

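The projected model matches the picture: jar cap at (264,221), beaker top at (172,197). I'll go in and grip.

>>> play_rows(
  dp=[
    [0.03,0.09,0.6],
    [0.03,0.09,1.2],
    [0.03,0.09,1.8],
    [0.03,0.09,2.4],
    [0.03,0.09,2.75],
  ],
  rot=[
    [-0.05,0,0],
    [-0.05,0,0],
    [-0.05,0,0],
    [-0.05,0,0],
    [-0.05,0,0],
  ],
)

```text
clock: 3.8
eef_pos: [638.8, -6.1, 42.1]
tcp_rot: [3.137, 0.504, -3.074]
contact_force: [0.8, -0.1, 0.6]
opening: 0.799
grasp_force: 0.0
```

>>> play_rows(
  dp=[
    [0,0,0],
    [0,0,0],
    [0,0,0],
  ],
  rot=[
    [0,0,0],
    [0,0,0],
    [0,0,0],
  ],
)

```text
clock: 4.05
eef_pos: [638.5, -5.7, 44.1]
tcp_rot: [3.137, 0.505, -3.074]
contact_force: [-0.2, 0.4, -0.6]
opening: 0.802
grasp_force: 0.0
```

>>> play_rows(
  dp=[
    [0,0,0],
    [0,0,0],
    [0,0,0],
    [0,0,0],
    [0,0,0],
  ],
  rot=[
    [0,0,0],
    [0,0,0],
    [0,0,0],
    [0,0,0],
    [0,0,0],
  ],
  fingers=0.3,
  grip_force=40,
)

```text
clock: 4.47
eef_pos: [639.6, -5.7, 44.5]
tcp_rot: [3.137, 0.507, -3.074]
contact_force: [-2.4, 0.1, 8.0]
opening: 0.45
grasp_force: 39.1
```

Run:
```python
from kin import *
p,R,s=cur();print(p,s["tcp_rot"],s["qpos"].round(2),s["opening"],s["grasp_force"],s["contact_force"])
q=p-120*R[:,2]
pj=np.array((598,298,99.)) # grasp point in caddy when jar rests (26+8+62=96)
o=p-np.array((631,-9,62.))
# waypoints: retreat, lateral
w=[(q,R),((540,60,165),H(29,2)),((540,180,175),H(29,0)),(tcp((598,298,62+34+80),29,0,0,20),H(29,0)),(tcp((598,298,62+34+12),29,0,0,20),H(29,0))]
print([x[0] for x in w]); chain(w)
```

```text
[639.60605847  -5.70918309  44.53352964] [ 3.13697765  0.50707009 -3.07376035] [-0.05  0.44  2.12  0.66  0.1  -2.33] 0.45033140257147236 39.1295225455724 [-2.43953198  0.12155568  7.98589783]
[array([581.5040584 , -10.21150675, 149.43294179]), (540, 60, 165), (540, 180, 175), array([607.6961924 , 298.        , 158.50760586]), array([607.6961924 , 298.        ,  90.50760586])]
([-0.0, 0.0, -3.0], [0.0, 0.0, 0.0])
([0.61, 1.83, -0.78], [0.2, 0.01, 0.27])
([-0.21, 3.0, -0.17], [0.16, 0.0, 0.29])
([-1.28, 2.95, 1.18], [0.0, 0.0, 0.0])
([0.82, 0.0, 1.49], [0.0, 0.0, 0.0])
```

>>> play_rows(
  dp=[
    [0,0,-0.4],
    [0,0,-1.1],
    [0,0,-1.8],
    [0,0,-2.5],
    [0,0,-3.0],
  ],
  rot=[
    [0,0,0],
    [0,0,0],
    [0,0,0],
    [0,0,0],
    [0,0,0],
  ],
)

```text
clock: 4.88
eef_pos: [579.7, -10.4, 149.8]
tcp_rot: [3.137, 0.505, -3.074]
contact_force: [0.0, 0.5, -1.7]
opening: 0.448
grasp_force: 40.8
```

>>> play_rows(
  dp=[
    [0.1,0.3,-0.1],
    [0.22,0.7,-0.3],
    [0.38,1.1,-0.5],
    [0.5,1.5,-0.65],
    [0.61,1.83,-0.78],
  ],
  rot=[
    [0.05,0,0.05],
    [0.1,0,0.1],
    [0.15,0,0.16],
    [0.2,0,0.22],
    [0.2,0,0.27],
  ],
)

```text
clock: 5.3
eef_pos: [538.5, 60.8, 164.5]
tcp_rot: [-3.141, 0.505, -3.107]
contact_force: [0.2, 0.4, -1.7]
opening: 0.445
grasp_force: 40.8
```

>>> play_rows(
  dp=[
    [-0.04,0.6,-0.04],
    [-0.08,1.2,-0.07],
    [-0.12,1.8,-0.1],
    [-0.16,2.4,-0.14],
    [-0.21,3.0,-0.17],
  ],
  rot=[
    [0.03,0,0.06],
    [0.06,0,0.12],
    [0.1,0,0.17],
    [0.13,0,0.23],
    [0.16,0,0.29],
  ],
)

```text
clock: 5.72
eef_pos: [538.8, 181.2, 174.4]
tcp_rot: [-3.141, 0.505, -3.141]
contact_force: [0.6, -0.1, -1.3]
opening: 0.45
grasp_force: 40.9
```

>>> play_rows(
  dp=[
    [-0.26,0.6,0.24],
    [-0.52,1.2,0.48],
    [-0.78,1.8,0.72],
    [-1.04,2.4,0.96],
    [-1.28,2.95,1.18],
  ],
  rot=[
    [0,0,0],
    [0,0,0],
    [0,0,0],
    [0,0,0],
    [0,0,0],
  ],
)

```text
clock: 6.13
eef_pos: [607.1, 299.7, 157.4]
tcp_rot: [-3.141, 0.505, -3.141]
contact_force: [0.2, -1.1, -0.8]
opening: 0.453
grasp_force: 40.9
```

>>> play_rows(
  dp=[
    [0,0,0],
    [0,0,0],
  ],
  rot=[
    [0,0,0],
    [0,0,0],
  ],
)

```text
clock: 6.3
eef_pos: [606.7, 299.1, 157.0]
tcp_rot: [-3.141, 0.504, -3.14]
contact_force: [-0.3, 0.1, -1.9]
opening: 0.447
grasp_force: 40.8
```

Run:
```python
from kin import *
p,R,s=cur();print(p,s["tcp_rot"],s["qpos"].round(2),s["opening"],s["grasp_force"],s["contact_force"])
chain([(tcp((598,298,62+34+12),29,0,0,20),H(29,0))])
g=wrist("w4")
cx=np.array([563,294,26.]);a=np.radians(91.2);X=np.array([np.cos(a),np.sin(a),0]);Y=np.array([-X[1],X[0],0]);Z=np.array([0,0,50])
P=[cx+sx*133*X+sy*70.5*Y+Z for sx,sy in((1,1),(1,-1),(-1,-1),(-1,1))]
im=g["color"][:,:,::-1].copy()
for q in proj(g,P): print(q.round()); cv2.circle(im,tuple(int(v) for v in q),3,(255,0,255),-1)
from rig import optics
f=optics.grab_frame("side");f["R"]=np.array(f["R"]);np.savez("pics/s4.npz",**f)
b=f["color"][:,:,::-1].copy()
for q in proj(f,P): cv2.circle(b,tuple(int(v) for v in q),1,(255,0,255),-1)
b=cv2.resize(b[190:310,140:290],None,fx=2.5,fy=2.5,interpolation=cv2.INTER_CUBIC)
o=np.zeros((384,800,3),np.uint8);o[:,:430]=cv2.resize(im,(430,384))[:, :];b=b[:384,:370];o[:b.shape[0],430:430+b.shape[1]]=b
cv2.imwrite("pics/c4.png",o)
```

```text
[606.69412373 299.09051436 156.98857618] [-3.14090419  0.50418374 -3.13960123] [ 0.6   0.32  1.94 -0.57  0.53 -0.52] 0.4473721540850779 40.77046074460668 [-0.25295037  0.14402416 -1.90917097]
([0.78, -0.03, 1.47], [0.0, -0.02, 0.02])
[491. -19.]
[399. 173.]
[115. 177.]
[14. -8.]
```

View pics/c4.png

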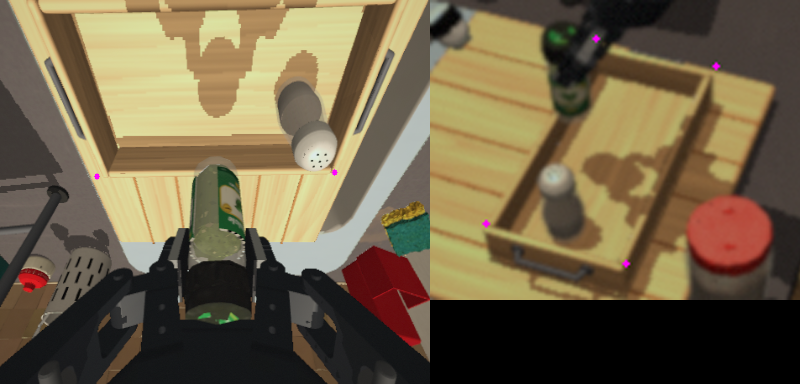

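In the wrist view, the projected far caddy corners fall on the rim ends at (115,177) and (399,173). The jar hangs upright in the grip, above and just short of the far wall, and the caddy mill is at right. The side overlay is off by a few pixels, so I'll cross-check with floor corners from the wrist view.

Run:
```python
from h import *
g=load("w4");s=load("s4")
for n,u in [("floor far-right end",(137,147)),("near-right end",(101,18)),("near-left",(435,10)),("mill foot",(354,97))]: print(n,onz(g,u,34).round())
f=lambda x,y:(140+(x-430)/2.5,190+y/2.5)
for n,u in [("side nearleft top",f(630,285)),("side nearright",f(712,78)),("side farleft",f(488,232))]: print(n,onz(s,u,76).round())
print("side mill cap",onz(s,f(556,172),124).round())
print("jar foot",onz(g,(251,205),112-0).round())
```

```text
floor far-right end [632. 171.  34.]
near-right end [517. 182.  34.]
near-left [512. 425.  34.]
mill foot [577. 384.  34.]
side nearleft top [479. 444.  76.]
side nearright [494. 178.  76.]
side farleft [626. 435.  76.]
side mill cap [575. 383. 124.]
jar foot [635. 291. 112.]
```

>>> play_rows(
  dp=[
    [0.15,0,0.3],
    [0.34,0,0.64],
    [0.53,0,1.0],
    [0.72,0,1.34],
    [0.82,0,1.55],
  ],
  rot=[
    [0,0,0],
    [0,0,0],
    [0,0,0],
    [0,0,0],
    [0,0,0],
  ],
)

```text
clock: 6.82
eef_pos: [606.7, 296.5, 85.7]
tcp_rot: [-3.14, 0.503, -3.141]
contact_force: [-0.3, -0.8, -0.6]
opening: 0.451
grasp_force: 40.9
```

>>> play_rows(
  dp=[
    [0.02,0,0.03],
    [0.04,0,0.07],
    [0.06,0,0.1],
    [0.08,0,0.13],
    [0.08,0,0.13],
  ],
  rot=[
    [0,0,0],
    [0,0,0],
    [0,0,0],
    [0,0,0],
    [0,0,0],
  ],
)

```text
clock: 7.23
eef_pos: [607.9, 298.4, 81.6]
tcp_rot: [3.141, 0.505, -3.141]
contact_force: [-0.0, 0.1, -1.1]
opening: 0.449
grasp_force: 40.9
```

>>> play_rows(
  dp=[
    [0.01,0,0.02],
    [0.02,0,0.04],
    [0.03,0,0.06],
    [0.03,0,0.06],
    [0.03,0,0.06],
  ],
  rot=[
    [0,0,0],
    [0,0,0],
    [0,0,0],
    [0,0,0],
    [0,0,0],
  ],
)

```text
clock: 7.65
eef_pos: [608.0, 298.6, 78.7]
tcp_rot: [3.141, 0.505, -3.141]
contact_force: [-0.9, -1.0, 2.7]
opening: 0.447
grasp_force: 41.2
```

>>> play_rows(
  dp=[
    [0.01,0,0.01],
    [0.02,0,0.03],
    [0.02,0,0.03],
    [0.02,0,0.03],
  ],
  rot=[
    [0,0,0],
    [0,0,0],
    [0,0,0],
    [0,0,0],
  ],
)

```text
clock: 7.98
eef_pos: [608.8, 298.7, 78.6]
tcp_rot: [3.141, 0.507, -3.141]
contact_force: [-2.6, -3.5, 13.3]
opening: 0.445
grasp_force: 42.3
```

>>> play_rows(
  dp=[
    [0,0,0],
    [0,0,0],
    [0,0,0],
    [0,0,0],
  ],
  rot=[
    [0,0,0],
    [0,0,0],
    [0,0,0],
    [0,0,0],
  ],
  fingers=0.63,
)

```text
clock: 8.32
eef_pos: [607.5, 298.4, 76.5]
tcp_rot: [-3.141, 0.504, -3.141]
contact_force: [-0.5, 0.1, 0.1]
opening: 0.628
grasp_force: 0.0
```

>>> play_rows(
  dp=[
    [0,0,-0.3],
    [0,0,-0.9],
    [0,0,-1.6],
    [0,0,-2.4],
    [0,0,-3.2],
  ],
  rot=[
    [0,0,0],
    [0,0,0],
    [0,0,0],
    [0,0,0],
    [0,0,0],
  ],
)

```text
clock: 8.73
eef_pos: [544.7, 298.1, 189.2]
tcp_rot: [-3.141, 0.503, -3.14]
contact_force: [0.2, -0.2, 0.1]
opening: 0.634
grasp_force: 0.0
```

Run:
```python
from kin import *
p,R,s=cur();print(p,s["tcp_rot"],s["opening"])
c=(644,-98,45)
chain([((535,150,200),H(29,0)),((540,-30,190),H(29,-4)),(tcp(c,29,-4,110,20),H(29,-4)),(tcp(c,29,-4,0,20),H(29,-4))])
g=wrist("w5")
```

```text
[544.69142341 298.08925859 189.16681011] [-3.14070526  0.50258766 -3.14034666] 0.6342615079152518
([0.09, -3.7, -0.35], [-0.0, -0.03, 0.01])
([0.01, -4.5, 0.28], [0.32, 0.0, 0.58])
([-0.61, -1.51, 2.24], [0.0, 0.0, 0.0])
([0.0, -0.0, 2.75], [0.0, 0.0, 0.0])
```

View pics/w5.png

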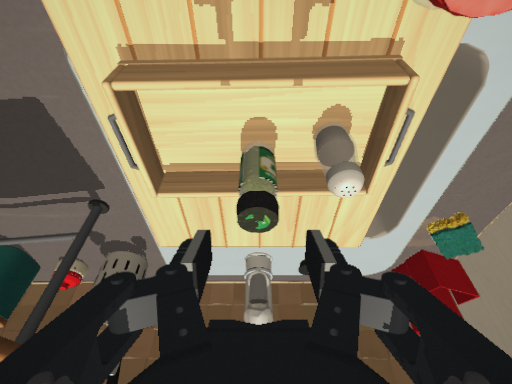

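The jar stands upright in the caddy at (259,190), with the caddy mill at (338,160). The rim's near corners are at (107,78) and (417,76), the far ones at (160,195) and (363,193). On to the beaker.

>>> play_rows(
  dp=[
    [0.09,-1,-0.35],
    [0.09,-2,-0.35],
    [0.09,-3,-0.35],
    [0.09,-3.7,-0.35],
    [0.09,-3.7,-0.35],
  ],
  rot=[
    [0,0,0],
    [0,0,0],
    [0,0,0],
    [0,0,0],
    [0,0,0],
  ],
  fingers=0.92,
)

```text
clock: 9.2
eef_pos: [534.7, 146.0, 198.8]
tcp_rot: [-3.14, 0.503, 3.14]
contact_force: [-0.1, 0.6, -0.5]
opening: 0.917
grasp_force: 0.0
```

>>> play_rows(
  dp=[
    [0,-1,0.1],
    [0,-2,0.2],
    [0,-3,0.28],
    [0,-4,0.28],
    [0.01,-4.5,0.28],
  ],
  rot=[
    [0.1,0,0.15],
    [0.2,0,0.3],
    [0.32,0,0.45],
    [0.32,0,0.58],
    [0.32,0,0.58],
  ],
)

```text
clock: 9.62
eef_pos: [541.3, -31.7, 189.3]
tcp_rot: [-3.141, 0.505, 3.072]
contact_force: [0.2, 0.5, -0.6]
opening: 0.921
grasp_force: 0.0
```

>>> play_rows(
  dp=[
    [-0.15,-0.5,0.5],
    [-0.3,-1,1.1],
    [-0.5,-1.4,1.7],
    [-0.61,-1.51,2.24],
    [-0.61,-1.51,2.24],
  ],
  rot=[
    [0,0,0],
    [0,0,0],
    [0,0,0],
    [0,0,0],
    [0,0,0],
  ],
)

```text
clock: 10.03
eef_pos: [602.6, -95.5, 119.8]
tcp_rot: [3.141, 0.501, 3.071]
contact_force: [-0.1, 0.7, -0.4]
opening: 0.919
grasp_force: 0.0
```

>>> play_rows(
  dp=[
    [0,0,0],
    [0,0,0],
  ],
  rot=[
    [0,0,0],
    [0,0,0],
  ],
)

```text
clock: 10.2
eef_pos: [601.0, -93.6, 122.7]
tcp_rot: [3.141, 0.503, 3.074]
contact_force: [-0.8, 1.0, 0.6]
opening: 0.915
grasp_force: 0.0
```

Run:
```python
from kin import *
p,R,s=cur();print(p,s["tcp_rot"],s["qpos"].round(2),s["opening"])
g=load("w5")
for u in [(107,78),(417,76),(160,195),(363,193)]: print("rim",onz(g,u,76).round())
print("floor",[onz(g,u,34).round() for u in [(163,165),(135,92),(386,88)]],"jar top",onz(g,(258,217),139).round())
g=wrist("w6")
c=(644,-98,45)
chain([(tcp(c,29,-4,0,20),H(29,-4))])
for n,c,r_,h in [("beaker",(644,-98),25,71),("mill",(649,-202),17,90)]:
    print(n,proj(g,[(c[0],c[1]-r_-2,0),(c[0],c[1]+r_+2,0),(c[0]-r_-2,c[1],0),(*c,h),(c[0],c[1]-r_,h),(c[0],c[1]+r_,h)]).round().tolist())
```

```text
[601.04029024 -93.63303624 122.70042739] [3.14148637 0.50309692 3.07350746] [-0.19  0.25  2.14  0.24  0.25 -1.92] 0.9145439619597892
rim [494. 173.  76.]
rim [492. 425.  76.]
rim [632. 180.  76.]
rim [628. 420.  76.]
floor [array([621., 176.,  34.]), array([526., 172.,  34.]), array([521., 424.,  34.])] jar top [596. 296. 139.]
([0.0, -0.04, 2.73], [0.01, -0.02, 0.02])
beaker [[234.0, 162.0], [283.0, 159.0], [256.0, 140.0], [258.0, 210.0], [231.0, 211.0], [286.0, 209.0]]
mill [[150.0, 170.0], [183.0, 168.0], [161.0, 156.0], [142.0, 235.0], [123.0, 236.0], [161.0, 234.0]]
```

View pics/w6.png

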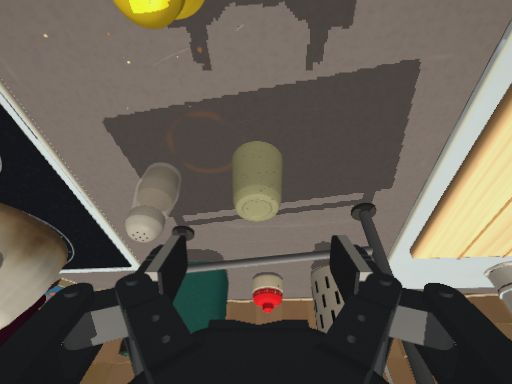

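The beaker is centred where predicted, with its top at (258,208). The mill's cap is at (144,229), also as predicted. I'll grip the beaker.

>>> play_rows(
  dp=[
    [0,-0.04,0.6],
    [0,-0.04,1.2],
    [0,-0.04,1.8],
    [0,-0.04,2.4],
    [0,-0.04,2.73],
  ],
  rot=[
    [0,0,0],
    [0,0,0],
    [0,0,0],
    [0,0,0],
    [0,0,0],
  ],
)

```text
clock: 10.67
eef_pos: [654.6, -98.7, 26.7]
tcp_rot: [-3.141, 0.504, 3.074]
contact_force: [-0.2, 0.6, -0.2]
opening: 0.923
grasp_force: 0.0
```

>>> play_rows(
  dp=[
    [0,0,0],
    [0,0,0],
    [0,0,0],
  ],
  rot=[
    [0,0,0],
    [0,0,0],
    [0,0,0],
  ],
)

```text
clock: 10.92
eef_pos: [654.2, -99.0, 28.7]
tcp_rot: [-3.141, 0.506, 3.074]
contact_force: [0.1, -0.3, 0.3]
opening: 0.92
grasp_force: 0.0
```

>>> play_rows(
  dp=[
    [0,0,0],
    [0,0,0],
    [0,0,0],
    [0,0,0],
    [0,0,0],
  ],
  rot=[
    [0,0,0],
    [0,0,0],
    [0,0,0],
    [0,0,0],
    [0,0,0],
  ],
  fingers=0.45,
  grip_force=45,
)

```text
clock: 11.33
eef_pos: [654.7, -99.8, 28.9]
tcp_rot: [-3.141, 0.507, 3.073]
contact_force: [-5.2, 1.3, 12.1]
opening: 0.518
grasp_force: 44.3
```

Run:
```python
from kin import *
p,R,s=cur();print(p,s["tcp_rot"],s["qpos"].round(2),s["opening"],s["grasp_force"],s["contact_force"])
q=p-120*R[:,2]
tz=p[2]; o=H(29,0)@(R.T@(p-np.array((644,-98,0))))
T=lambda z:np.array((560,227,34+z))+o
w=[(q,R),((545,20,165),H(29,-2)),(T(80),H(29,0)),(T(10),H(29,0)),(T(2),H(29,0))]
print(tz,o,[np.round(x[0]) for x in w]); chain(w)
```

```text
[654.73621403 -99.77688431  28.93082755] [-3.14101556  0.50669756  3.07317219] [-0.18  0.49  2.08  0.69  0.09 -2.36] 0.5175871493439599 44.26922615469266 [-5.24331996  1.27106934 12.10664029]
28.93082755040112 [10.84883673 -1.05028708 28.92431557] [array([597., -96., 134.]), array([545,  20, 165]), array([571., 226., 143.]), array([571., 226.,  73.]), array([571., 226.,  65.])]
([-0.0, 0.0, -3.0], [0.0, 0.0, 0.0])
([0.92, 2.8, -1.4], [-0.16, 0.01, -0.28])
([-0.14, 5.17, 0.71], [-0.16, 0.0, -0.29])
([0.85, 0.0, 1.53], [0.0, 0.0, 0.0])
([0.1, 0.0, 0.17], [0.0, 0.0, 0.0])
```

>>> play_rows(
  dp=[
    [0,0,-0.4],
    [0,0,-1.1],
    [0,0,-1.8],
    [0,0,-2.5],
    [0,0,-3.0],
  ],
  rot=[
    [0,0,0],
    [0,0,0],
    [0,0,0],
    [0,0,0],
    [0,0,0],
  ],
)

```text
clock: 11.75
eef_pos: [595.1, -95.7, 134.1]
tcp_rot: [-3.141, 0.505, 3.073]
contact_force: [0.5, 0.4, -1.1]
opening: 0.521
grasp_force: 47.0
```

>>> play_rows(
  dp=[
    [0.18,0.55,-0.28],
    [0.36,1.1,-0.56],
    [0.55,1.7,-0.84],
    [0.74,2.25,-1.12],
    [0.92,2.8,-1.4],
  ],
  rot=[
    [-0.03,0,-0.06],
    [-0.06,0,-0.11],
    [-0.1,0,-0.17],
    [-0.13,0,-0.23],
    [-0.16,0,-0.28],
  ],
)

```text
clock: 12.17
eef_pos: [543.8, 20.7, 164.1]
tcp_rot: [-3.142, 0.505, 3.106]
contact_force: [0.1, 0.3, -2.0]
opening: 0.518
grasp_force: 47.0
```

>>> play_rows(
  dp=[
    [-0.02,0.7,0.1],
    [-0.04,1.4,0.2],
    [-0.06,2.1,0.3],
    [-0.08,2.8,0.4],
    [-0.1,3.5,0.49],
  ],
  rot=[
    [-0.03,0,-0.06],
    [-0.06,0,-0.11],
    [-0.1,0,-0.17],
    [-0.13,0,-0.23],
    [-0.16,0,-0.29],
  ],
)

```text
clock: 12.58
eef_pos: [562.5, 160.8, 148.7]
tcp_rot: [3.141, 0.505, 3.141]
contact_force: [0.0, -0.3, -0.7]
opening: 0.518
grasp_force: 47.0
```

>>> play_rows(
  dp=[
    [-0.02,0.6,0.1],
    [-0.04,1.2,0.2],
    [-0.04,1.65,0.22],
    [-0.04,1.65,0.22],
    [-0.04,1.65,0.22],
  ],
  rot=[
    [0,0,0],
    [0,0,0],
    [0,0,0],
    [0,0,0],
    [0,0,0],
  ],
)

```text
clock: 13.0
eef_pos: [568.0, 226.3, 141.4]
tcp_rot: [-3.142, 0.504, -3.14]
contact_force: [-0.6, 0.4, -1.5]
opening: 0.52
grasp_force: 47.0
```

Run:
```python
from kin import *
p,R,s=cur();print(p,s["tcp_rot"],s["qpos"].round(2),s["opening"],s["grasp_force"],s["contact_force"])
chain([((571,227,34+29+9),H(29,0)),((571,227,34+29+1),H(29,0))])
```

```text
[567.96988517 226.28726293 141.44202872] [-3.14153768  0.50419322 -3.14027477] [ 0.52  0.24  2.09 -0.61  0.43 -0.54] 0.5195877172139638 46.962934797684284 [-0.58551017  0.37410472 -1.53539172]
([0.77, 0.02, 1.56], [0.01, -0.02, 0.01])
([0.1, 0.0, 0.17], [0.0, 0.0, 0.0])
```

>>> play_rows(
  dp=[
    [0.15,0,0.3],
    [0.32,0,0.64],
    [0.5,0,1.0],
    [0.68,0,1.36],
    [0.77,0.02,1.56],
  ],
  rot=[
    [0,0,0],
    [0,0,0],
    [0,0,0],
    [0,0,0],
    [0,0,0],
  ],
)

```text
clock: 13.42
eef_pos: [570.5, 224.6, 70.4]
tcp_rot: [-3.141, 0.502, 3.14]
contact_force: [0.3, -0.4, -1.0]
opening: 0.519
grasp_force: 47.0
```

>>> play_rows(
  dp=[
    [0.02,0,0.03],
    [0.04,0,0.06],
    [0.06,0,0.1],
    [0.07,0,0.13],
    [0.07,0,0.13],
  ],
  rot=[
    [0,0,0],
    [0,0,0],
    [0,0,0],
    [0,0,0],
    [0,0,0],
  ],
)

```text
clock: 13.83
eef_pos: [571.9, 226.5, 66.6]
tcp_rot: [3.141, 0.505, 3.141]
contact_force: [-0.1, 0.7, -1.6]
opening: 0.519
grasp_force: 47.0
```

>>> play_rows(
  dp=[
    [0.01,0,0.02],
    [0.02,0,0.04],
    [0.03,0,0.05],
    [0.03,0,0.05],
    [0.03,0,0.05],
  ],
  rot=[
    [0,0,0],
    [0,0,0],
    [0,0,0],
    [0,0,0],
    [0,0,0],
  ],
)

```text
clock: 14.25
eef_pos: [571.4, 226.6, 63.7]
tcp_rot: [3.141, 0.504, 3.141]
contact_force: [0.2, 0.8, -1.5]
opening: 0.516
grasp_force: 47.0
```

>>> play_rows(
  dp=[
    [0.01,0,0.02],
    [0.02,0,0.04],
    [0.03,0,0.05],
    [0.03,0,0.05],
    [0.03,0,0.05],
  ],
  rot=[
    [0,0,0],
    [0,0,0],
    [0,0,0],
    [0,0,0],
    [0,0,0],
  ],
)

```text
clock: 14.67
eef_pos: [572.1, 226.8, 62.9]
tcp_rot: [3.141, 0.507, 3.141]
contact_force: [-7.6, -0.9, 17.5]
opening: 0.518
grasp_force: 49.7
```

>>> play_rows(
  dp=[
    [0,0,0],
    [0,0,0],
    [0,0,0],
    [0,0,0],
  ],
  rot=[
    [0,0,0],
    [0,0,0],
    [0,0,0],
    [0,0,0],
  ],
  fingers=0.67,
)

```text
clock: 15.0
eef_pos: [571.4, 226.6, 61.2]
tcp_rot: [3.141, 0.504, 3.141]
contact_force: [-0.2, 0.7, -0.7]
opening: 0.674
grasp_force: 0.0
```

>>> play_rows(
  dp=[
    [0,0,-0.3],
    [0,0,-0.9],
    [0,0,-1.6],
    [0,0,-2.4],
    [0,0,-3.2],
  ],
  rot=[
    [0,0,0],
    [0,0,0],
    [0,0,0],
    [0,0,0],
    [0,0,0],
  ],
)

```text
clock: 15.42
eef_pos: [508.3, 226.3, 173.7]
tcp_rot: [3.142, 0.502, 3.142]
contact_force: [-0.2, 0.6, -0.2]
opening: 0.67
grasp_force: 0.0
```

Run:
```python
from kin import *
p,R,s=cur();print(p,s["tcp_rot"],s["opening"])
c=(648,-201,48);th,ps=31,-12
print(clear(c,th,ps,20,637.6),[ik(tcp(c,th,ps,b,20),H(th,ps),[-.3,.5,2.1,.3,.2,-2]) for b in(0,110)])
chain([((520,80,200),H(29,-4)),((535,-90,190),H(31,-12)),(tcp(c,th,ps,110,20),H(th,ps)),(tcp(c,th,ps,0,20),H(th,ps))])
g=wrist("w7")
# beaker upright check: stoneware colour blob centroid vs prediction at (560,226)
print(proj(g,[(560,226,34),(560,226,105),(598,298,34),(598,298,139)]).round().tolist())
im=g["color"];hsv=cv2.cvtColor(im,cv2.COLOR_RGB2HSV)
u=proj(g,[(560,226,70)])[0].astype(int);print(u,im[u[1],u[0]],hsv[u[1],u[0]])
m=cv2.inRange(cv2.cvtColor(im,cv2.COLOR_RGB2LAB),*[np.clip(cv2.cvtColor(im,cv2.COLOR_RGB2LAB)[u[1],u[0]].astype(int)+d,0,255).astype(np.uint8) for d in(np.array([-25,-6,-8]),np.array([25,6,8]))])
n,l,st,ce=cv2.connectedComponentsWithStats(m);k=l[u[1],u[0]];print(st[k],ce[k])
```

```text
[508.32497582 226.32156895 173.70324493] [3.14155555 0.50225715 3.14157555] 0.6699850024438387
20.288497082183 [(array([-0.3333047 ,  0.5141518 ,  2.04586576,  0.96784797,  0.0773319 ,
       -2.64356267]), np.float64(2.2435609850231459e-26)), (array([-0.34904539,  0.27488286,  2.1226492 ,  0.33586208,  0.21920475,
       -2.01906475]), np.float64(5.82971663250805e-27))]
([-0.57, -3.66, -0.44], [0.32, -0.04, 0.58])
([-0.47, -4.21, 0.54], [0.67, -0.33, 1.15])
([-1.03, -2.13, 2.51], [0.0, 0.0, 0.0])
([-0.0, -0.0, 2.75], [0.0, 0.0, 0.0])
[[259.0, 157.0], [259.0, 203.0], [316.0, 181.0], [332.0, 254.0]]
[259 178] [112 107  77] [ 26  80 112]
[ 236  140   46   63 2090] [258.85741627 166.41435407]
```

>>> play_rows(
  dp=[
    [-0.15,-0.9,-0.2],
    [-0.3,-1.8,-0.3],
    [-0.45,-2.7,-0.44],
    [-0.57,-3.66,-0.44],
    [-0.57,-3.66,-0.44],
  ],
  rot=[
    [0.1,0,0.15],
    [0.2,0,0.3],
    [0.32,0,0.45],
    [0.32,0,0.58],
    [0.32,0,0.58],
  ],
  fingers=0.85,
)

```text
clock: 15.88
eef_pos: [521.1, 74.4, 200.4]
tcp_rot: [-3.14, 0.505, 3.068]
contact_force: [-0.3, -0.5, -0.7]
opening: 0.848
grasp_force: 0.0
```

>>> play_rows(
  dp=[
    [-0.1,-1,0.1],
    [-0.2,-2,0.2],
    [-0.35,-3,0.35],
    [-0.45,-3.9,0.5],
    [-0.47,-4.21,0.54],
  ],
  rot=[
    [0.2,0,0.3],
    [0.35,0,0.6],
    [0.5,0,0.9],
    [0.65,0,1.15],
    [0.65,0,1.15],
  ],
)

```text
clock: 16.3
eef_pos: [536.4, -93.1, 189.7]
tcp_rot: [-3.14, 0.505, 2.931]
contact_force: [-0.4, 0.6, 0.1]
opening: 0.85
grasp_force: 0.0
```

Run:
```python
from kin import *
p,R,s=cur();print(p,s["tcp_rot"],s["qpos"].round(2))
c=(648,-201,48);th,ps=29,-13
chain([(tcp(c,th,ps,110,20),H(th,ps))])
```

```text
[536.41303706 -93.08212674 189.69505649] [-3.13979419  0.50457639  2.93089324] [-0.16  0.03  2.21 -0.07  0.4  -1.45]
([-1.17, -2.03, 2.45], [0.06, -0.01, 0.14])
```

>>> play_rows(
  dp=[
    [-0.3,-0.7,0.5],
    [-0.6,-1.4,1.1],
    [-0.9,-2.0,1.8],
    [-1.17,-2.03,2.45],
    [-1.17,-2.03,2.45],
  ],
  rot=[
    [0.06,0,0.14],
    [0.06,0,0.14],
    [0.06,0,0.14],
    [0.06,0,0.14],
    [0.06,0,0.14],
  ],
)

```text
clock: 16.72
eef_pos: [607.3, -189.6, 123.4]
tcp_rot: [3.141, 0.502, 2.915]
contact_force: [-0.7, 0.1, -0.1]
opening: 0.85
grasp_force: 0.0
```

>>> play_rows(
  dp=[
    [0,0,0],
    [0,0,0],
    [0,0,0],
  ],
  rot=[
    [0,0,0],
    [0,0,0],
    [0,0,0],
  ],
)

```text
clock: 16.97
eef_pos: [605.4, -186.8, 127.3]
tcp_rot: [3.141, 0.504, 2.918]
contact_force: [0.5, -0.6, 0.3]
opening: 0.852
grasp_force: 0.0
```

Run:
```python
from kin import *
p,R,s=cur();print(p,s["tcp_rot"],s["qpos"].round(2))
g=wrist("w8");c=(648,-201)
print(proj(g,[(c[0],c[1]-22,0),(c[0],c[1]+22,0),(c[0]-22,c[1],0),(*c,90),(c[0],c[1]-17,90),(c[0],c[1]+17,90)]).round().tolist())
# cap: bright low-saturation blob near prediction
u=proj(g,[(*c,88)])[0].astype(int);hsv=cv2.cvtColor(g["color"],cv2.COLOR_RGB2HSV);
w=hsv[u[1]-45:u[1]+30,u[0]-45:u[0]+45];m=((w[...,2]>135)&(w[...,1]<60)).astype(np.uint8)
n,l,st,ce=cv2.connectedComponentsWithStats(m);print(u)
for k in range(1,n):
    if st[k,4]>80: print(st[k]+[u[0]-45,u[1]-45,0,0,0],ce[k]+[u[0]-45,u[1]-45])
for y in range(u[1]-90,u[1]+30,10): print(y,g["color"][y,u[0]-40:u[0]+41:8].mean(-1).astype(int).tolist())
c=(648,-201,48);chain([(tcp(c,29,-13,0,20),H(29,-13))])
```

```text
[ 605.3641235  -186.77020692  127.26001396] [3.14098921 0.5043256  2.9183834 ] [-0.33  0.28  2.09  0.2   0.28 -1.85]
[[236.0, 162.0], [275.0, 155.0], [251.0, 143.0], [255.0, 224.0], [236.0, 226.0], [274.0, 221.0]]
[254 221]
[ 209  176   90   75 4457] [239.43055867 210.45748261]
[271 211  28  33 711] [286.11814346 228.07876231]
131 [105, 105, 103, 103, 104, 106, 112, 105, 105, 104, 104]
141 [102, 103, 104, 105, 105, 103, 106, 104, 106, 104, 104]
151 [161, 105, 104, 104, 102, 103, 105, 105, 108, 103, 104]
161 [162, 103, 103, 139, 130, 134, 129, 103, 103, 104, 104]
171 [162, 160, 104, 138, 153, 152, 149, 128, 104, 106, 103]
181 [160, 161, 160, 145, 164, 164, 159, 145, 102, 105, 107]
191 [160, 158, 160, 158, 164, 167, 163, 152, 104, 106, 103]
201 [160, 160, 160, 145, 160, 162, 153, 105, 102, 103, 161]
211 [160, 158, 160, 194, 205, 206, 195, 160, 147, 103, 104]
221 [160, 159, 160, 206, 223, 223, 206, 47, 159, 160, 160]
231 [162, 161, 162, 161, 197, 201, 81, 82, 160, 160, 158]
241 [159, 159, 160, 159, 162, 160, 79, 108, 159, 145, 160]
([-0.01, -0.11, 2.78], [0.02, -0.01, 0.03])
```

>>> play_rows(
  dp=[
    [0,-0.18,0.6],
    [0,-0.18,1.2],
    [0,-0.18,1.8],
    [0,-0.18,2.4],
    [0,-0.18,2.78],
  ],
  rot=[
    [0,0,0],
    [0,0,0],
    [0,0,0],
    [0,0,0],
    [0,0,0],
  ],
)

```text
clock: 17.43
eef_pos: [657.0, -205.9, 28.8]
tcp_rot: [3.141, 0.505, 2.919]
contact_force: [-0.3, -0.1, 0.4]
opening: 0.853
grasp_force: 0.0
```

>>> play_rows(
  dp=[
    [0,0,0],
    [0,0,0],
    [0,0,0],
  ],
  rot=[
    [0,0,0],
    [0,0,0],
    [0,0,0],
  ],
)

```text
clock: 17.68
eef_pos: [656.6, -206.0, 30.8]
tcp_rot: [3.141, 0.505, 2.918]
contact_force: [1.0, 0.2, -0.3]
opening: 0.85
grasp_force: 0.0
```

>>> play_rows(
  dp=[
    [0,0,0],
    [0,0,0],
    [0,0,0],
    [0,0,0],
    [0,0,0],
  ],
  rot=[
    [0,0,0],
    [0,0,0],
    [0,0,0],
    [0,0,0],
    [0,0,0],
  ],
  fingers=0.3,
  grip_force=40,
)

```text
clock: 18.1
eef_pos: [657.4, -206.6, 30.9]
tcp_rot: [3.141, 0.507, 2.918]
contact_force: [-1.2, 1.6, 5.5]
opening: 0.372
grasp_force: 38.5
```

Run:
```python
from kin import *
p,R,s=cur();print(p,s["tcp_rot"],s["qpos"].round(2),s["opening"],s["grasp_force"],s["contact_force"])
q=p-120*R[:,2]
o=H(29,0)@(R.T@(p-np.array((649,p[1]+(649-p[0])*np.tan(np.radians(-13)),0))))
T=lambda z:np.array((532,300,34+z))+o
w=[(q,R),((520,-60,180),H(29,-8)),((500,120,180),H(29,-2)),(T(85),H(29,0)),(T(9),H(29,0))]
print(o,[np.round(x[0]) for x in w]); chain(w)
```

```text
[ 657.4343328  -206.64557901   30.87946159] [3.14138964 0.50664068 2.91778374] [-0.34  0.51  2.02  0.49  0.12 -2.15] 0.37249929648131125 38.46188432362396 [-1.21820931  1.56099777  5.51529339]
[ 8.67143707e+00 -2.20659534e-02  3.08751757e+01] [array([ 601., -194.,  136.]), array([520, -60, 180]), array([500, 120, 180]), array([541., 300., 150.]), array([541., 300.,  74.])]
([-0.0, 0.0, -3.0], [0.0, 0.0, 0.0])
([1.83, 2.81, -2.28], [-0.39, 0.0, -0.7])
([0.98, 4.39, -0.54], [-0.48, -0.0, -0.87])
([-0.39, 4.53, 1.08], [-0.16, 0.0, -0.29])
([0.92, 0.0, 1.66], [0.0, 0.0, 0.0])
```

>>> play_rows(
  dp=[
    [0,0,-0.4],
    [0,0,-1.1],
    [0,0,-1.8],
    [0,0,-2.5],
    [0,0,-3.0],
  ],
  rot=[
    [0,0,0],
    [0,0,0],
    [0,0,0],
    [0,0,0],
    [0,0,0],
  ],
)

```text
clock: 18.52
eef_pos: [599.1, -193.5, 136.3]
tcp_rot: [3.142, 0.505, 2.918]
contact_force: [0.4, -0.4, -0.3]
opening: 0.374
grasp_force: 38.7
```

>>> play_rows(
  dp=[
    [0.37,0.56,-0.46],
    [0.73,1.12,-0.91],
    [1.1,1.69,-1.37],
    [1.46,2.25,-1.82],
    [1.83,2.81,-2.28],
  ],
  rot=[
    [-0.08,0,-0.14],
    [-0.16,0,-0.28],
    [-0.23,0,-0.42],
    [-0.31,0,-0.56],
    [-0.39,0,-0.7],
  ],
)

```text
clock: 18.93
eef_pos: [518.2, -59.3, 179.5]
tcp_rot: [3.141, 0.504, 3.001]
contact_force: [0.5, -0.0, 0.0]
opening: 0.375
grasp_force: 38.8
```

>>> play_rows(
  dp=[
    [0.2,0.88,-0.11],
    [0.39,1.76,-0.22],
    [0.59,2.63,-0.32],
    [0.78,3.51,-0.43],
    [0.98,4.39,-0.54],
  ],
  rot=[
    [-0.1,0,-0.17],
    [-0.19,0,-0.35],
    [-0.29,0,-0.52],
    [-0.38,0,-0.7],
    [-0.48,0,-0.87],
  ],
)

```text
clock: 19.35
eef_pos: [499.1, 121.5, 179.8]
tcp_rot: [3.14, 0.506, 3.106]
contact_force: [0.8, 0.6, -1.0]
opening: 0.372
grasp_force: 38.7
```

>>> play_rows(
  dp=[
    [-0.08,0.91,0.22],
    [-0.16,1.81,0.43],
    [-0.23,2.72,0.65],
    [-0.31,3.62,0.86],
    [-0.39,4.53,1.08],
  ],
  rot=[
    [-0.03,0,-0.06],
    [-0.06,0,-0.12],
    [-0.1,0,-0.17],
    [-0.13,0,-0.23],
    [-0.16,0,-0.29],
  ],
)

```text
clock: 19.77
eef_pos: [540.4, 301.8, 148.9]
tcp_rot: [3.141, 0.505, 3.141]
contact_force: [1.1, -0.3, -0.7]
opening: 0.375
grasp_force: 38.8
```

>>> play_rows(
  dp=[
    [0,0,0],
    [0,0,0],
    [0,0,0],
  ],
  rot=[
    [0,0,0],
    [0,0,0],
    [0,0,0],
  ],
)

```text
clock: 20.02
eef_pos: [540.0, 299.5, 148.6]
tcp_rot: [-3.141, 0.504, 3.141]
contact_force: [0.3, 0.1, -1.5]
opening: 0.372
grasp_force: 38.8
```

Run:
```python
from kin import *
p,R,s=cur();print(p,s["tcp_rot"],s["qpos"].round(2),s["opening"],s["grasp_force"],s["contact_force"])
chain([((541,300,74),H(29,0))])
g=wrist("w9");q=[(p[0]-8.7,p[1],p[2]-31),(p[0]-8.7,p[1],p[2]+59)];u=proj(g,q);print(u.round())
c=u.mean(0)
for y in range(int(u[0][1])-40,int(u[1][1])+20,10): 
    if 0<=y<384: print(y,g["color"][y,200:320:8].mean(-1).astype(int).tolist())
```

```text
[539.98663409 299.51659693 148.63741195] [-3.14139173  0.50359569  3.14084742] [ 0.69  0.26  2.05 -0.66  0.52 -0.36] 0.3721138475857522 38.84374174886034 [ 0.31449621  0.11051336 -1.47165221]
([0.88, 0.01, 1.65], [-0.01, -0.02, -0.01])
[[260. 185.]
 [261. 315.]]
145 [91, 83, 198, 200, 201, 203, 144, 146, 148, 207, 207, 207, 206, 206, 205]
155 [82, 79, 194, 194, 194, 130, 130, 130, 130, 130, 194, 194, 192, 192, 191]
165 [85, 74, 193, 194, 194, 132, 133, 133, 135, 135, 195, 195, 196, 196, 197]
175 [79, 185, 197, 197, 197, 129, 88, 98, 45, 131, 193, 193, 192, 192, 193]
185 [77, 197, 197, 196, 196, 93, 78, 81, 81, 80, 166, 193, 193, 194, 194]
195 [118, 148, 147, 148, 143, 76, 82, 85, 86, 86, 80, 92, 98, 93, 97]
205 [94, 95, 95, 94, 104, 87, 95, 97, 97, 94, 88, 107, 102, 102, 103]
215 [106, 105, 103, 103, 85, 94, 99, 100, 100, 99, 96, 116, 98, 97, 97]
225 [199, 196, 195, 196, 85, 100, 107, 108, 110, 107, 95, 117, 185, 185, 186]
235 [190, 193, 80, 74, 97, 103, 107, 109, 109, 108, 104, 19, 80, 195, 192]
245 [193, 40, 80, 22, 138, 104, 107, 109, 110, 107, 104, 19, 79, 74, 41]
255 [23, 48, 80, 19, 151, 114, 118, 122, 118, 114, 154, 20, 27, 80, 23]
265 [23, 23, 162, 19, 111, 95, 100, 103, 102, 101, 94, 18, 52, 24, 32]
275 [24, 24, 23, 21, 90, 101, 106, 109, 107, 106, 100, 41, 50, 24, 23]
285 [24, 22, 20, 18, 143, 151, 157, 161, 161, 153, 148, 88, 82, 21, 23]
295 [25, 24, 23, 50, 159, 167, 174, 185, 176, 167, 163, 156, 93, 24, 23]
305 [43, 24, 23, 85, 181, 204, 212, 220, 215, 203, 185, 83, 83, 23, 25]
315 [23, 24, 22, 85, 80, 212, 216, 220, 217, 214, 84, 84, 83, 22, 24]
325 [23, 22, 23, 24, 22, 24, 23, 23, 23, 24, 24, 23, 23, 23, 23]
```

>>> play_rows(
  dp=[
    [0.15,0,0.3],
    [0.34,0,0.64],
    [0.53,0,1.0],
    [0.72,0,1.36],
    [0.88,0,1.65],
  ],
  rot=[
    [0,0,0],
    [0,0,0],
    [0,0,0],
    [0,0,0],
    [0,0,0],
  ],
)

```text
clock: 20.48
eef_pos: [541.5, 298.3, 73.8]
tcp_rot: [3.141, 0.504, 3.138]
contact_force: [-0.0, 0.2, -0.6]
opening: 0.37
grasp_force: 38.8
```

>>> play_rows(
  dp=[
    [0.02,0,0.03],
    [0.04,0,0.06],
    [0.06,0,0.1],
    [0.07,0,0.13],
    [0.07,0,0.13],
  ],
  rot=[
    [0,0,0],
    [0,0,0],
    [0,0,0],
    [0,0,0],
    [0,0,0],
  ],
)

```text
clock: 20.9
eef_pos: [542.2, 300.1, 69.1]
tcp_rot: [3.14, 0.505, 3.139]
contact_force: [0.1, 0.0, -0.7]
opening: 0.372
grasp_force: 38.9
```

>>> play_rows(
  dp=[
    [0.01,0,0.02],
    [0.02,0,0.03],
    [0.02,0,0.04],
    [0.02,0,0.04],
    [0.02,0,0.04],
  ],
  rot=[
    [0,0,0],
    [0,0,0],
    [0,0,0],
    [0,0,0],
    [0,0,0],
  ],
)

```text
clock: 21.32
eef_pos: [541.8, 300.1, 66.6]
tcp_rot: [3.141, 0.504, 3.14]
contact_force: [-0.4, -0.6, -0.6]
opening: 0.372
grasp_force: 38.9
```

>>> play_rows(
  dp=[
    [0.01,0,0.02],
    [0.02,0,0.03],
    [0.03,0,0.05],
    [0.03,0,0.05],
    [0.03,0,0.05],
  ],
  rot=[
    [0,0,0],
    [0,0,0],
    [0,0,0],
    [0,0,0],
    [0,0,0],
  ],
)

```text
clock: 21.73
eef_pos: [542.4, 300.3, 64.9]
tcp_rot: [3.14, 0.506, 3.14]
contact_force: [-1.6, -0.5, 6.0]
opening: 0.37
grasp_force: 39.9
```

>>> play_rows(
  dp=[
    [0,0,0],
    [0,0,0],
    [0,0,0],
    [0,0,0],
  ],
  rot=[
    [0,0,0],
    [0,0,0],
    [0,0,0],
    [0,0,0],
  ],
  fingers=0.62,
)

```text
clock: 22.07
eef_pos: [541.7, 300.0, 64.1]
tcp_rot: [3.141, 0.504, 3.14]
contact_force: [0.1, -0.0, 0.5]
opening: 0.619
grasp_force: 0.0
```

>>> play_rows(
  dp=[
    [0,0,-0.3],
    [0,0,-0.9],
    [0,0,-1.6],
    [0,0,-2.4],
    [0,0,-3.2],
  ],
  rot=[
    [0,0,0],
    [0,0,0],
    [0,0,0],
    [0,0,0],
    [0,0,0],
  ],
)

```text
clock: 22.48
eef_pos: [478.7, 299.7, 176.7]
tcp_rot: [3.141, 0.503, 3.14]
contact_force: [-0.1, 0.9, 0.2]
opening: 0.623
grasp_force: 0.0
```

>>> play_rows(
  dp=[
    [0,0,-0.4],
    [0,0,-0.8],
    [0,0,-1.2],
    [0,0,-1.2],
    [0,0,-1.2],
  ],
  rot=[
    [0,0,0],
    [0,0,0],
    [0,0,0],
    [0,0,0],
    [0,0,0],
  ],
)

```text
clock: 22.9
eef_pos: [456.8, 300.4, 218.9]
tcp_rot: [3.139, 0.506, 3.14]
contact_force: [0.3, -0.8, -0.2]
opening: 0.624
grasp_force: 0.0
```

Run:
```python
from kin import *
g=wrist("w10");lab=cv2.cvtColor(g["color"],cv2.COLOR_RGB2LAB).astype(int)
hsv=cv2.cvtColor(g["color"],cv2.COLOR_RGB2HSV)
# wood = saturated yellow; objects = not wood, inside the caddy outline
for n,c,h in [("jar",(598,298),105),("beaker",(560,226),71),("mill",(533,300),90),("cmill",(577,381),90)]:
    P=proj(g,[(*c,34),(*c,34+h/2),(*c,34+h)]).round().astype(int);print(n,P.tolist())
    for x,y in P[1:]:
        if 0<y<384: print(y,g["color"][y,x-36:x+37:6].mean(-1).astype(int).tolist(),"sat",hsv[y,x-36:x+37:6,1].tolist())
```

```text
jar [[257, 185], [257, 211], [257, 244]]
211 [103, 104, 104, 104, 82, 101, 138, 49, 79, 102, 103, 102, 102] sat [127, 125, 125, 127, 67, 81, 57, 170, 81, 127, 126, 127, 125]
244 [198, 166, 202, 204, 54, 61, 55, 123, 58, 197, 195, 177, 199] sat [84, 127, 78, 75, 68, 78, 74, 142, 57, 86, 89, 111, 83]
beaker [[206, 166], [203, 183], [199, 203]]
183 [74, 66, 200, 85, 97, 101, 99, 94, 88, 76, 202, 201, 200] sat [128, 123, 82, 81, 80, 82, 81, 79, 77, 77, 80, 81, 82]
203 [196, 123, 75, 87, 186, 193, 198, 195, 197, 98, 97, 97, 96] sat [87, 125, 128, 127, 69, 68, 66, 67, 66, 118, 126, 128, 128]
mill [[259, 150], [259, 173], [259, 200]]
173 [77, 202, 203, 202, 102, 109, 110, 110, 103, 200, 200, 200, 200] sat [76, 78, 78, 78, 55, 54, 54, 52, 53, 79, 82, 84, 82]
200 [86, 91, 95, 92, 164, 163, 228, 218, 123, 103, 104, 104, 106] sat [127, 126, 128, 122, 42, 29, 21, 27, 77, 126, 127, 126, 123]
cmill [[314, 175], [319, 197], [325, 224]]
197 [144, 145, 145, 146, 104, 109, 113, 145, 145, 189, 70, 140, 108] sat [121, 120, 121, 119, 51, 55, 53, 66, 85, 80, 126, 118, 11]
224 [183, 199, 197, 195, 182, 219, 221, 206, 195, 201, 197, 200, 98] sat [103, 83, 85, 88, 59, 25, 23, 57, 89, 79, 87, 81, 47]
```

All three items and the caddy mill show at their predicted spots and upright, and the hand is clear of everything. I'm handing the job in.

```bash
python3 -c "
from rig import r
print(r.sign_off())"
```

```text
the job is handed in; nothing more can be done
None
```

The spice jar, beaker and mill now stand upright and released in the caddy beside the first mill. I saw no contact with any bystander, and the job was handed in at about 23 s of the 72 s allowed; the sign-off did not return a verdict.

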